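Take the pile on the entry shelf apart

ROBOT

A 6-joint arm with a two-finger parallel gripper is mounted at the origin on the work surface. World frame = base frame: x ahead of the robot, y to its left, z up, the work surface at z = 0. Lengths are in m, angles in rad, forces in N, time in s.
With the tool pointing down it reaches from about 0.35 to 0.775 m from the base axis. Payload 7.3 kg.
Tool frame: the origin (TCP) lies at the very end of the fingers, on their centre line; the grasp point (between the pads) lies 19 mm behind it (robot.hold_point_z is the distance from the TCP to the grasp point, in m); y points along the fingers, z is the direction in which the jaws open and shut, and the axes are right-handed (so a half turn about y gives the same grasp; the last joint's range is limited). The gripper opens to 92 mm and grips with 3 to 60 N. Pads are 19 mm wide; open, the fingers measure 130 mm over their backs; the gripper's body (75 mm by 190 mm) begins 47 mm behind the grasp point.
Start: joints at [-1.469, 0.342, 1.524, -0, 1.275, -0.146], TCP at [0.129, -0.509, 0.227] pointing down, gripper open.
Joint ranges: [-2.53, 2.53], [-0.77, 2.02], [0.04, 2.7], [-1, 4.14], [0.28, 2.66], [-3.11, 3.11]. Speed limits (rad/s): [2.57, 2.57, 3.14, 3.14, 3.14, 3.14].

INTERFACE

Orientations are given as [roll, pitch, yaw] about the fixed x, y, z axes, in that order (R = Rz(yaw) Ry(pitch) Rx(roll)).
In Python, from cell import robot gives the robot as it stands.
- The arm moves only by the shell command python3 -m crank 'ROWS' [OPENING] [FORCE]. ROWS is a JSON object of lists of equal length, an entry for each row: "xyz": the shift along the tool's x, y, z in cm, a list of three; "roll": the turn about the tool's y in degrees. A call has 1 to 20 rows; each row shifts and turns the commanded pose from where the row before left it, along the tool's axes as they then stand; what a row does not reach is not made up. A row lasts 1/10 s, in which the tool goes at most 50 mm and 8.59 degrees, less where a joint would pass 70% of its speed; a pose out of reach is approached as far as the arm can. A call is refused whole if a number of a shift passes 5 or a number of a turn 8.59, either way. A call with a gripper value outside its range is refused whole. OPENING is the gripper command: -1 is fully open, 1 is shut, values between are in proportion, set as the call begins (- or left out, the last holds). The fingers move at their own pace and stop on an object; FORCE is the grip in N (left out, the last holds). Time passes only in rows, so rows that do not move let the fingers close. It gives the time, the measured TCP pose, the force and the opening at its end, in the units of the state.
- robot.observe(): the state, without advancing time (a new reading comes with each control period).
- robot.read_camera(name): name is "scene" or "top" or "wrist"; returns the picture (384x512x3 uint8, red, green, blue); there is no depth.
- robot.calibration(name): a dict with "intrinsics" (3x3 intrinsics, pixels), "pose" (4x4, takes a point from camera to world coordinates). Camera axes: x right, y down, z forward; pixel columns grow to the right and rows downward; lengths in m; the calibration is good to about 2 mm. A picture is of the moment at which its call begins: read the wrist's pose just before it. calibration takes no time and is no camera call; for the wrist camera it gives the pose at the moment of the call.
- robot.hand_in(): hands the job in, once; it reports no verdict.
The state is a dict: "time": time; "qpos": joint angles; "qvel": joint speeds; "joint_efforts": joint torques, N m; "tool_pos": TCP position; "tool_rot": TCP orientation; "contact_force": force on the tool from outside, world axes, zero at the start; "torque": the same for the moment, N m; "opening": finger opening in m.
Only numpy, scipy, OpenCV 4.12 (cv2) and the standard library are available. Lean on these libraries where they do the work, as an engineer would, in place of code of your own. Each camera call takes 0.05 s, during which the arm holds its last target.

TASK

Take the pile on the entry shelf apart from the top down and stand each thing upright, as it is turned now, in the middle of its own place: first the jar on the round cork coaster and the flashlight (still on its lens) on the square charging pad, in either order; then the empty key dish on the oblong bamboo board, lying lengthwise along it; last the upside-down bowl on the large round trivet. Do not move the dish until both jar and flashlight are in place, nor the bowl until the dish is; set the glass and the ceramic down gently, and leave the succulent and the spectacles case where they are.

Things in the scene. Friction and masses are not known exactly. Their poses are not given: they have to be found in the camera images.
- jar: small closed glass jar with a flat bamboo lid, an upright cylinder 44 mm in diameter and 60 mm high (the lid, of the same width, is the top 16 mm); about 0.14 kg. At the start it stands in one half of the key dish. Origin: centre of its underside, z up.
- flashlight: grey plastic pocket flashlight standing on its lens, with a small toggle switch on its side; 75 mm high. The head at the bottom is 36 mm in diameter up to 16 mm, tapers to 28 mm at 26 mm; from there up it is a 28 mm cylinder. The switch sits on its +x side 34 to 50 mm up and stands out 6 mm. About 0.11 kg. At the start it stands in the other half of the key dish, beside the jar (centres about 54 mm apart along the dish). Origin: centre of the underside (lens), z up.
- dish: cream ceramic key dish, oblong and open on top: 120 mm along its x, 60 mm along its y, 24 mm high, upright walls 5 mm thick, floor 5 mm thick; about 0.25 kg. At the start it lies across the foot of the bowl, at any yaw, its underside 32 mm above the shelf. The jar and the flashlight stand in it on its long middle line (its x axis), one about 27 mm to each side of its centre. Origin: centre of its underside, z up.
- bowl: teal silicone collapsible bowl, collapsed flat and lying upside down: a stepped round disc, 120 mm in diameter at the bottom and 14 mm high, on whose middle its firm foot, a flat-topped cylinder 58 mm in diameter, stands up another 18 mm (top at 32 mm). Behaves as a stiff part; about 0.2 kg. Bottom of the pile. Origin: centre of its underside (the rim plane on the shelf), z up.
- coaster: the jar's place: small round cork coaster, 80 mm in diameter, 6 mm thick, fixed on the shelf. Origin: centre of its underside, on the shelf.
- charger: the flashlight's place: flat square white plastic charging pad, 70 x 70 mm, 8 mm thick, with a thin ring in its middle, fixed on the shelf. Origin: centre of its underside, on the shelf.
- board: the key dish's place: oblong bamboo board, 150 mm along its x, 90 mm along its y, 6 mm thick, fixed on the shelf at some yaw. Origin: centre of its underside, on the shelf.
- trivet: the bowl's place: large round wooden trivet, dark with a lighter ring on its top, 150 mm in diameter, 8 mm thick, fixed on the shelf. Origin: centre of its underside, on the shelf.
- succulent: bystander, to be left alone: loose potted succulent, terracotta pot 64 mm across, about 75 mm high with the leaves, on the far side of the work. Origin: centre of its underside.
- case: bystander, to be left alone: loose brown spectacles case, 60 mm along its x, 155 mm along its y, 36 mm high, at the far left. (A fixed white clock, 60 mm high, stands at the far right, and a fixed bamboo lid box, about 0.13 m high with its knob, at the right end of the shelf, both beyond the work.) Origin: centre of its underside.

How it is judged:
By the outcome, as a careful person would: the job done as asked, in the order asked, and still so for the second after the job is handed in, with the robot touching nothing.
It also fails if it takes over 128 s, if anything falls off the work surface, if the arm or the gripper's body presses on something with over 40 N, if the wrist force passes 120 N, or if a joint passes its speed limit or range.

## Working session

There is one attempt and no reset: what is moved stays moved. The work goes in short steps, Python scripts to look and compute and a shell command to move; the robot and the scene stay as the last step left them, time stands still between calls to the robot, and variables do not carry over. Pictures are saved under pics/ and viewed, and the job is handed in when it is done.

```bash
ls; mkdir -p pics; python3 - <<'E'
from cell import robot
import cv2
print(robot.observe(), robot.hold_point_z)
for n in("scene","top","wrist"):
    c=robot.calibration(n); print(n,c)
    cv2.imwrite(f"pics/{n}0.png",cv2.cvtColor(robot.read_camera(n),cv2.COLOR_RGB2BGR))
E
```

```text
pics
{'time': 0.0, 'qpos': array([-1.46902977e+00,  3.42717964e-01,  1.52502717e+00, -1.95537107e-05,
        1.27538298e+00, -1.46022002e-01]), 'qvel': array([ 0.00064266, -0.00023919, -0.00146149, -0.00046667, -0.00026595,
        0.00081324]), 'joint_efforts': array([-1.07586322e-03, -4.31245136e+01, -2.44219744e+01,  7.17211794e-02,
        5.57910406e-02, -1.23179148e-04]), 'tool_pos': array([ 0.12872447, -0.50855334,  0.22604389]), 'tool_rot': array([-1.57231816e+00,  2.04914998e-04, -2.89379855e+00]), 'contact_force': array([ 0.19482357,  0.68941651, -0.52016615]), 'torque': array([-0.03357754, -0.02565246, -0.03061327]), 'opening': 0.0917716357947357} 0.0188
scene {'intrinsics': array([[346.43072734,   0.        , 259.1790533 ],
       [  0.        , 346.43072734, 192.75993124],
       [  0.        ,   0.        ,   1.        ]]), 'pose': array([[-0.49109978,  0.6272341 , -0.60448192,  1.21396947],
       [ 0.87096291,  0.34109826, -0.35366026,  0.42073742],
       [-0.01564004, -0.70016381, -0.71381091,  0.76964191],
       [ 0.        ,  0.        ,  0.        ,  1.        
[... 162 characters left out ...]
  1.        ]]), 'pose': array([[-0.00754273, -0.98457775,  0.17478488,  0.45917615],
       [-0.99996787,  0.00695242, -0.00398941,  0.03774874],
       [ 0.00271271, -0.17480936, -0.98459856,  1.02165921],
       [ 0.        ,  0.        ,  0.        ,  1.        ]])}
wrist {'intrinsics': array([[337.44336912,   0.        , 257.27961386],
       [  0.        , 337.44336912, 191.0416523 ],
       [  0.        ,   0.        ,   1.        ]]), 'pose': array([[ 0.24581896, -0.92823482, -0.27920091,  0.20405024],
       [-0.96931502, -0.2357553 , -0.06962632, -0.48985052],
       [-0.00119352,  0.28774911, -0.95770508,  0.38424089],
       [ 0.        ,  0.        ,  0.        ,  1.        ]])}
```

View pics/scene0.png

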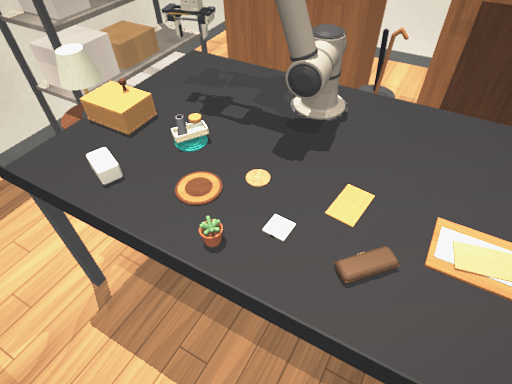

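View pics/top0.png

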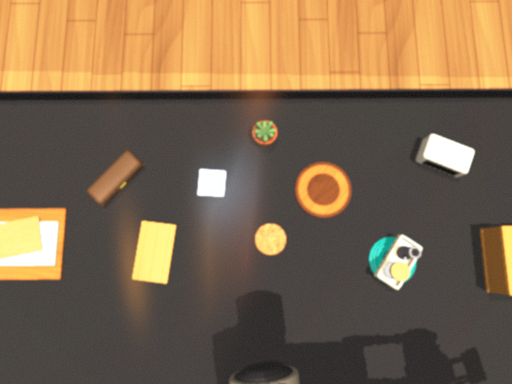

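View pics/wrist0.png

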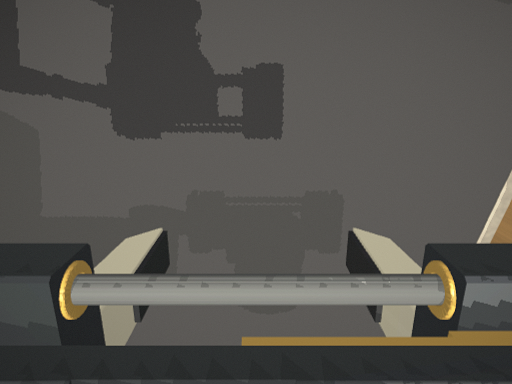

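The top view shows the coaster at (270,239), charger (212,183), board (154,252), trivet (324,189) and the pile near (395,262). The wrist camera sees only bare table. I'll measure the places from the two fixed views.

```bash
cat > h.py <<'E'
import numpy as np, cv2
from cell import robot
def snap(n,fn=None,scale=1):
    c=robot.calibration(n); im=robot.read_camera(n); 
    if fn: cv2.imwrite("pics/"+fn,cv2.cvtColor(im,cv2.COLOR_RGB2BGR))
    return im,c
def ray(c,uv):
    K=np.array(c["intrinsics"]);P=np.array(c["pose"])
    d=P[:3,:3]@np.linalg.inv(K)@np.array([uv[0],uv[1],1.]);return P[:3,3],d/np.linalg.norm(d)
def plane(c,uv,z):
    o,d=ray(c,uv);return o+d*(z-o[2])/d[2]
def tri(c1,u1,c2,u2):
    o,d=ray(c1,u1);p,e=ray(c2,u2)
    s=np.linalg.lstsq(np.c_[d,-e],p-o,rcond=None)[0]
    a=o+d*s[0];b=p+e*s[1];return (a+b)/2,np.linalg.norm(a-b)
def proj(c,X):
    P=np.linalg.inv(c["pose"]);x=P[:3,:3]@np.array(X)+P[:3,3];x=c["intrinsics"]@x;return x[:2]/x[2]
def blob(im,lo,hi,box=None):
    """largest HSV blob in box x0,y0,x1,y1 -> contour"""
    hsv=cv2.cvtColor(im,cv2.COLOR_RGB2HSV);m=cv2.inRange(hsv,np.array(lo),np.array(hi))
    if box is not None:
        k=np.zeros_like(m);k[box[1]:box[3],box[0]:box[2]]=1;m=m*k
    cs,_=cv2.findContours(m,cv2.RETR_EXTERNAL,cv2.CHAIN_APPROX_NONE)
    return max(cs,key=cv2.contourArea)
def onplane(c,cnt,z):
    return np.array([plane(c,p,z)[:2] for p in cnt.reshape(-1,2)])
E
python3 - <<'E'
from h import *
T=cv2.cvtColor(cv2.imread("pics/top0.png"),cv2.COLOR_BGR2RGB);S=cv2.cvtColor(cv2.imread("pics/scene0.png"),cv2.COLOR_BGR2RGB)
ct,cs=robot.calibration("top"),robot.calibration("scene")
B={"coaster":((245,215,295,265),(235,160,280,195),(8,60,90),(35,255,255),.006),
"charger":((190,160,235,205),(255,205,305,245),(0,0,120),(180,70,255),.008),
"board":((125,210,185,295),(315,175,385,235),(8,60,90),(35,255,255),.006),
"trivet":((285,150,360,225),(165,165,230,210),(0,60,30),(35,255,255),.008)}
for n,(bt,bs,lo,hi,z) in B.items():
    a,b=blob(T,lo,hi,bt),blob(S,lo,hi,bs)
    A,Bp=onplane(ct,a,z).astype(np.float32),onplane(cs,b,z).astype(np.float32)
    def cen(c): m=cv2.moments(c);return m['m10']/m['m00'],m['m01']/m['m00']
    print(n,"tri",tri(ct,cen(a),cs,cen(b)))
    for Q in(A,Bp): r=cv2.minAreaRect(Q*1000);print("   ",np.round(r[0],1),np.round(r[1],1),round(r[2],1))
im=cv2.hconcat([cv2.resize(cv2.imread("pics/top0.png")[220:310,350:440],(400,400),interpolation=2),cv2.resize(cv2.imread("pics/scene0.png")[95:165,155:225],(400,400),interpolation=2)])
cv2.imwrite("pics/crop0.png",im)
E
```

```text
coaster tri (array([0.50631582, 0.00468948, 0.00385053]), np.float64(0.005310013893220593))
    [498.9   9.2] [108.9 110.2] 89.9
    [509.   3.] [80.4 81.3] 28.4
charger tri (array([ 0.64860619,  0.14703202, -0.00913767]), np.float64(0.008799571185600139))
    [647.8 142.3] [100.7  96.9] 89.6
    [657.9 156.3] [74. 75.] 86.5
board tri (array([0.47675541, 0.30880756, 0.00485172]), np.float64(0.014329321039981031))
    [480.3 305. ] [217.5 135. ] 2.9
    [477.4 302.3] [ 93.9 155.4] 82.9
trivet tri (array([ 0.63645393, -0.14205164,  0.00069457]), np.float64(0.0039033129428874547))
    [ 637. -143.] [154.2 153.1] 89.6
    [ 639.2 -137.2] [151.7 151.1] 28.4
```

View pics/crop0.png

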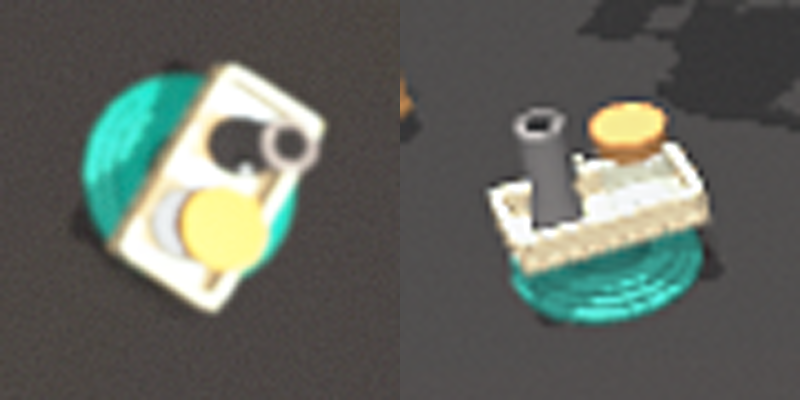

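The crop shows the jar's lid top at top (400.6,271.3) and scene (194.9,116.9). The flashlight's top is at top (415.3,252.6) and scene (179.5,116.9). The dish lies across the bowl, with the flashlight in the far-right half. I'll triangulate these and the bystanders.

```bash
python3 - <<'E'
from h import *
ct,cs=robot.calibration("top"),robot.calibration("scene")
print("jar top",tri(ct,(400.6,271.3),cs,(194.9,116.9)), plane(ct,(400.6,271.3),.097))
print("fl top",tri(ct,(415.25,252.6),cs,(179.5,116.9)),plane(ct,(415.25,252.6),.112))
print("succ",plane(ct,(264,132),.05),"case",plane(ct,(115,178),.03),"clock",plane(ct,(446,154),.06),"box",plane(ct,(482,265),.1))
# dish corners top crop
for n,p in dict(a=(230,65),b=(325,125),c=(215,310),d=(110,240)).items():
    print(n,plane(ct,(350+p[0]*.225,220+p[1]*.225),.056))
# shift from current TCP to look pose
s=robot.observe();yaw=s['tool_rot'][2];print(s['tool_pos'],np.degrees(yaw))
E
```

```text
jar top (array([ 0.4243196 , -0.2991867 ,  0.09252951]), np.float64(0.006283925464892001)) [ 0.42602208 -0.30044658  0.097     ]
fl top (array([ 0.46686177, -0.33050472,  0.10765212]), np.float64(0.006718524982395795)) [ 0.46852707 -0.33186629  0.112     ]
succ [0.78163526 0.01243027 0.05      ] case [0.66630563 0.40021122 0.03      ] clock [ 0.71669111 -0.45118341  0.06      ] box [ 0.43902368 -0.48997434  0.1       ]
a [ 0.51314061 -0.324706    0.056     ]
b [ 0.47979479 -0.3748326   0.056     ]
c [ 0.38108918 -0.3069222   0.056     ]
d [ 0.4186218  -0.25219287  0.056     ]
[ 0.12874272 -0.50865702  0.22619726] -165.80421184964896
```

Both heights agree with the text (0.097 and 0.112). Next is a close look with the wrist camera, along the jar's grasp yaw, with jaws across the dish.

```bash
cat >> h.py <<'E'
def go(x,y,z,yaw=None):
    """print shift in tool axes (cm) in present frame, and roll deg to reach tool yaw (deg), shift done before the roll"""
    from scipy.spatial.transform import Rotation as R
    s=robot.observe();Rm=R.from_euler('xyz',s['tool_rot']).as_matrix()
    d=Rm.T@(np.array([x,y,z])-s['tool_pos'])*100
    print("t",round(s['time'],2),"shift cm",np.round(d,2),"norm",round(np.linalg.norm(d),2),"yaw now",round(np.degrees(s['tool_rot'][2]),2),"q6",round(s['qpos'][5],2))
    if yaw is not None: print("  roll deg",round(-((yaw-np.degrees(s['tool_rot'][2])+180)%360-180),2))
E
python3 -c "
from h import *
go(.447,-.3155,.30,143)"
python3 -m crank '{"xyz":[[-4.45,-0.93,-1.37],[-4.45,-0.93,-1.37],[-4.45,-0.93,-1.37],[-4.45,-0.93,-1.37],[-4.45,-0.93,-1.37],[-4.45,-0.93,-1.37],[-4.45,-0.93,-1.37],[-4.45,-0.93,-1.37],[0,0,0],[0,0,0],[0,0,0],[0,0,0],[0,0,0],[0,0,0],[0,0,0],[0,0,0]],"roll":[0,0,0,0,0,0,0,0,8.5,8.5,8.5,8.5,8.5,8.5,0,0]}' -1
python3 -c "
from h import *
go(.447,-.3155,.30,143)
np.save('w1.npy',robot.calibration('wrist'));snap('wrist','w1.png')"
```

```text
t 0.15 shift cm [-35.59  -7.36 -10.93] norm 37.95 yaw now -165.8 q6 -0.15
  roll deg 51.2
time: 1.75
tool_pos: [0.447, -0.3153, 0.3009]
tool_rot: [-1.571, -0.0, 2.503]
contact_force: [0.4, -0.4, -0.3]
opening: 0.092
t 1.75 shift cm [-0.01  0.09  0.01] norm 0.09 yaw now 143.43 q6 1.45
  roll deg 0.43
```

View pics/w1.png

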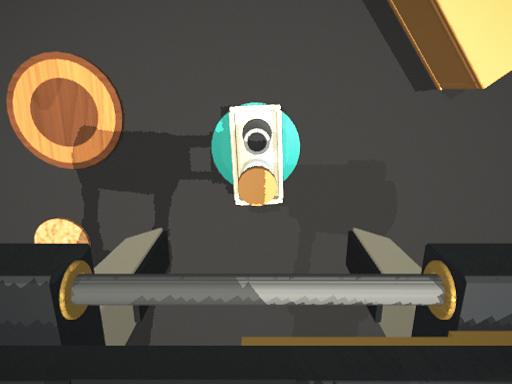

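The wrist view shows the pile at (257,155) aligned with the picture's columns. The flashlight's top ring is near (257,140), the jar lid near (257,187), and the dish's corners are (231,106)…(283,205). I'll zoom in and measure.

```bash
python3 - <<'E'
import cv2
im=cv2.imread("pics/w1.png")[90:220,195:325]
cv2.imwrite("pics/w1c.png",cv2.resize(im,(600,600),interpolation=2))
E
```

```text
(no output)
```

View pics/w1c.png

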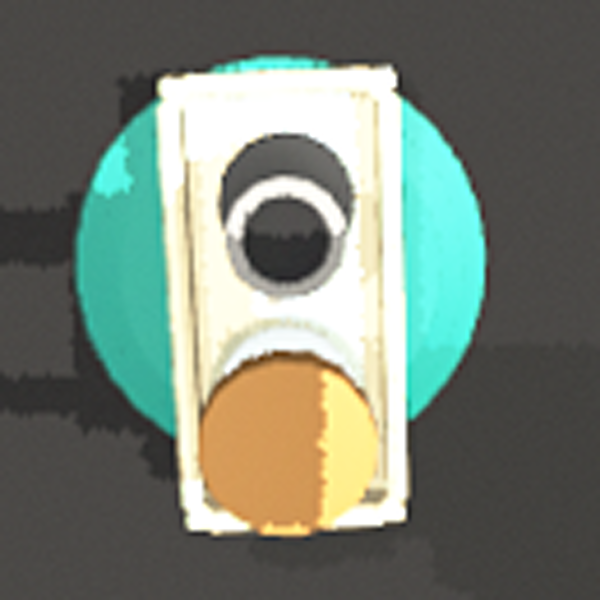

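```bash
python3 - <<'E'
from h import *
c=np.load('w1.npy',allow_pickle=True).item();ct=robot.calibration("top");cs=robot.calibration("scene")
print(c['pose'][:3,3])
f=lambda a,b:(195+a*130/600-.4,90+b*130/600-.4)
J=f(289,443);F=f(288,243)
print("jar",plane(c,J,.097),tri(c,J,ct,(400.6,271.3)),tri(c,J,cs,(194.9,116.9)))
print("fl",plane(c,F,.112),tri(c,F,ct,(415.25,252.6)),tri(c,F,cs,(179.5,116.9)))
C=[plane(c,f(*p),.056)[:2] for p in((158,82),(397,68),(407,525),(186,532))]
print(np.round(C,4)); C=np.array(C);print("dish c",C.mean(0),[np.linalg.norm(C[i]-C[i-1]).round(4) for i in range(4)])
a=(C[0]+C[1]-C[2]-C[3]);print("ang",np.degrees(np.arctan2(a[1],a[0])))
print("bowl",[plane(c,f(*p),z)[:2] for p,z in(((76,260),.014),((487,260),.014))])
E
```

```text
[ 0.50937449 -0.36175685  0.45897133]
jar [ 0.4269132  -0.30089667  0.097     ] (array([ 0.42629291, -0.30078471,  0.09571303]), np.float64(0.0006779192154919033)) (array([ 0.42368292, -0.29846751,  0.09048803]), np.float64(0.004229907760052512))
fl [ 0.46769034 -0.33082832  0.112     ] (array([ 0.46824156, -0.33097474,  0.11438869]), np.float64(0.0005425826982850411)) (array([ 0.46577739, -0.32930969,  0.10585135]), np.float64(0.003013444451972775))
[[ 0.513  -0.3237]
 [ 0.48   -0.374 ]
 [ 0.3797 -0.306 ]
 [ 0.414  -0.2563]]
dish c [ 0.44665796 -0.31500223] [np.float64(0.1197), np.float64(0.0601), np.float64(0.1211), np.float64(0.0604)]
ang -34.1834745509786
bowl [array([ 0.48820061, -0.27034184]), array([ 0.41800723, -0.36504545])]
```

The wrist and top views agree to under 1 mm, and the dish measures 120 × 60. I now have:

| Thing | Position (m) | Note |
|---|---|---|
| Jar | (.4268, -.3008) | |
| Flashlight | (.468, -.331) | |
| Dish | (.4469, -.3153) | at about -35° |

Next I'll clean up the masks for the places.

```bash
python3 - <<'E'
from h import *
T=cv2.cvtColor(cv2.imread("pics/top0.png"),cv2.COLOR_BGR2RGB);S=cv2.cvtColor(cv2.imread("pics/scene0.png"),cv2.COLOR_BGR2RGB)
ct,cs=robot.calibration("top"),robot.calibration("scene")
B={"coaster":((245,215,295,265),(235,160,280,195),(5,110,140),(35,255,255),.006),
"charger":((190,160,235,205),(255,205,305,245),(0,0,160),(180,80,255),.008),
"board":((125,210,185,295),(315,175,385,235),(5,110,120),(35,255,255),.006),
"trivet":((285,150,360,225),(165,165,230,210),(0,130,60),(35,255,255),.008)}
for n,(bt,bs,lo,hi,z) in B.items():
    a,b=blob(T,lo,hi,bt),blob(S,lo,hi,bs)
    A,Bp=onplane(ct,a,z).astype(np.float32),onplane(cs,b,z).astype(np.float32)
    def cen(c): r=cv2.moments(c);return r['m10']/r['m00'],r['m01']/r['m00']
    print(n,"tri",tri(ct,cen(a),cs,cen(b)))
    for Q in(A,Bp): r=cv2.minAreaRect(Q*1000);print("   ",np.round(r[0],1),np.round(r[1],1),round(r[2],1))
go(.4268,-.3008,.066,145)
E
```

```text
coaster tri (array([ 5.08093937e-01, -1.39986767e-04, -2.56550723e-02]), np.float64(0.005053151239712805))
    [507.5  -1.1] [83.  82.3] 89.6
    [531.4  10.4] [35.5 79.7] 18.2
charger tri (array([0.6567634 , 0.15412146, 0.00430486]), np.float64(0.003575613638365786))
    [657.  152.1] [75.3 76. ] 85.7
    [657.4 156.4] [72.6 73.3] 86.3
board tri (array([ 0.47209472,  0.31814511, -0.04323104]), np.float64(0.004997520149644682))
    [462.7 313.6] [123.6 189.5] 83.3
    [500.5 331.9] [ 76.8 173.3] 52.3
trivet tri (array([ 0.6364805 , -0.14183917,  0.00099314]), np.float64(0.003249201786831117))
    [ 636.9 -142.9] [148.6 147.7] 89.6
    [ 637.2 -137.9] [147.6 145.6] 28.6
t 1.8 shift cm [ 2.48 23.5   0.03] norm 23.63 yaw now 143.41 q6 1.45
  roll deg -1.59
```

```bash
python3 -m crank '{"xyz":[[1.24,0,0.02],[1.24,0,0.01],[0,4,0],[0,4,0],[0,4,0],[0,4,0],[0,3.5,0],[0,2,0],[0,1,0],[0,1,0],[0,0,0],[0,0,0]],"roll":[-1.6,0,0,0,0,0,0,0,0,0,0,0]}' -1
python3 -c "
from h import *
go(.4268,-.3008,.066,145)
snap('wrist','w2.png')"
```

```text
time: 3.0
tool_pos: [0.4273, -0.3015, 0.0669]
tool_rot: [-1.571, 0.002, 2.528]
contact_force: [-1.8, 0.0, 0.3]
opening: 0.0917
t 3.0 shift cm [ 0.08  0.09 -0.03] norm 0.13 yaw now 144.83 q6 1.42
  roll deg -0.17
```

View pics/w2.png

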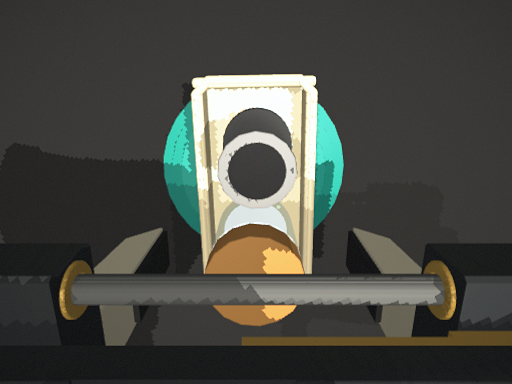

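The view shows the lid (205–305, centre 255) centred between the fingers (mid 258), with the flashlight clear of the bar. Closing.

```bash
python3 -m crank '{"xyz":[[0,0,0],[0,0,0],[0,0,0],[0,0,0],[0,0,0],[0,0,0],[0,0,0],[0,0,0]],"roll":[0,0,0,0,0,0,0,0]}' 1 12
```

```text
time: 3.85
tool_pos: [0.4268, -0.301, 0.0661]
tool_rot: [-1.571, 0.0, 2.527]
contact_force: [0.8, 0.9, 0.2]
opening: 0.0438
```

```bash
python3 -m crank '{"xyz":[[0,-0.5,0],[0,-1.5,0],[0,-3,0],[0,-4,0],[0,-4,0],[0,-2,0],[0,0,0]],"roll":[0,0,0,0,0,0,0]}'
python3 -c "
from h import *
go(.458,.034,.22,145)
"
```

```text
time: 4.55
tool_pos: [0.4279, -0.3021, 0.2195]
tool_rot: [-1.57, 0.007, 2.527]
contact_force: [0.0, -0.5, -1.4]
opening: 0.044
t 4.55 shift cm [ 16.92  -0.2  -29.2 ] norm 33.75 yaw now 144.8 q6 1.42
  roll deg -0.2
```

```bash
python3 -m crank '{"xyz":[[1,0,-1.7],[2,0,-3.4],[2.4,0,-4.1],[2.4,0,-4.1],[2.4,0,-4.1],[2.4,0,-4.1],[2.3,0,-4.1],[1.5,0,-2.6],[0.5,0,-1],[0,0,0],[0,0,0]],"roll":[0,0,0,0,0,0,0,0,0,0,0]}'
python3 -c "
from h import *
go(.458,.034,.22,145)
np.save('w3.npy',robot.calibration('wrist'));snap('wrist','w3.png')"
```

```text
time: 5.65
tool_pos: [0.4568, 0.0341, 0.2154]
tool_rot: [-1.57, -0.001, 2.527]
contact_force: [0.3, -0.2, -1.3]
opening: 0.0438
t 5.65 shift cm [-0.1  -0.46 -0.06] norm 0.47 yaw now 144.79 q6 2.09
  roll deg -0.21
```

View pics/w3.png

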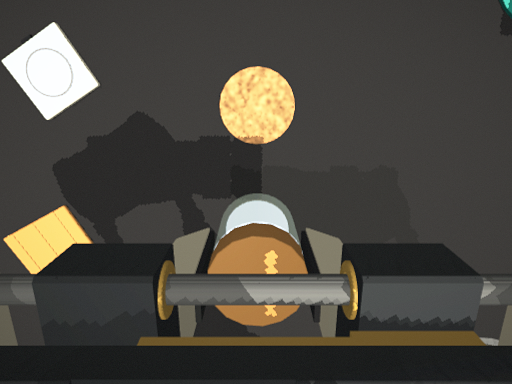

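The view shows the jar held upright, the coaster at (257,105), the charger at (50,71) and a board corner at left.

```bash
cat >> h.py <<'E'
def cen(c): r=cv2.moments(c);return r['m10']/r['m00'],r['m01']/r['m00']
def ld(f): return cv2.cvtColor(cv2.imread("pics/"+f),cv2.COLOR_BGR2RGB)
def meas(f,c,lo,hi,box,z):
    b=blob(ld(f),lo,hi,box);Q=onplane(c,b,z).astype(np.float32)
    r=cv2.minAreaRect(Q*1000);m=cv2.moments(Q.reshape(-1,1,2)*1000)
    print(f,"px",np.round(cen(b),1),"rect",np.round(r[0],1),np.round(r[1],1),round(r[2],1),"centroid",round(m['m10']/m['m00'],1),round(m['m01']/m['m00'],1))
    return cen(b)
E
python3 - <<'E'
from h import *
c=np.load('w3.npy',allow_pickle=True).item();ct=robot.calibration("top")
u=meas('w3.png',c,(5,60,140),(35,255,255),(200,50,310,160),.006)
v=meas('top0.png',ct,(5,110,140),(35,255,255),(245,215,295,265),.006)
print(tri(c,u,ct,v))
u=meas('w3.png',c,(0,0,150),(180,80,255),(0,10,120,130),.008)
v=meas('top0.png',ct,(0,0,160),(180,80,255),(190,160,235,205),.008)
print(tri(c,u,ct,v))
go(.508,-.001,.14,145)
E
```

```text
w3.png px [256.7 104.7] rect [507.   -1.2] [79.4 78.9] 54.8 centroid 506.7 -1.2
top0.png px [270.  238.8] rect [507.5  -1.1] [83.  82.3] 89.6 centroid 508.1 -1.2
(array([ 0.50775967, -0.00156404,  0.00202011]), np.float64(0.0006065126783194831))
w3.png px [50.  71.2] rect [655.4 152. ] [71.2 70.3] 86.0 centroid 655.4 152.1
top0.png px [211.5 182.5] rect [657.  152.1] [75.3 76. ] 85.7 centroid 657.1 152.1
(array([0.6573002 , 0.15233341, 0.00578235]), np.float64(7.69256618638033e-05))
t 5.7 shift cm [-6.18  7.56 -0.13] norm 9.77 yaw now 144.73 q6 2.09
  roll deg -0.27
```

```bash
python3 -m crank '{"xyz":[[-1.5,0.5,0],[-3,2,0],[-1.6,2,-0.05],[0,3,0],[0,3,0],[0,2,0],[0,1.5,0],[0,0.5,0],[0,0,0],[0,0,0]],"roll":[-0.2,0,0,0,0,0,0,0,0,0]}'
python3 -c "
from h import *
go(.5072,-.0012,.0355,145)
"
```

```text
time: 6.7
tool_pos: [0.508, -0.0004, 0.0716]
tool_rot: [-1.571, 0.001, 2.53]
contact_force: [0.5, -0.5, -0.5]
opening: 0.0439
t 6.7 shift cm [0.02 3.61 0.11] norm 3.61 yaw now 144.95 q6 2.03
  roll deg -0.05
```

```bash
python3 -m crank '{"xyz":[[0,1,0.1],[0,1,0],[0,0.5,0],[0,0.5,0],[0,0.2,0],[0,0.1,0],[0,0.1,0],[0,0,0],[0,0,0]],"roll":[0,0,0,0,0,0,0,0,0]}'
python3 -c "
from h import *
go(.5072,-.0012,.0355,145);print(robot.observe()['contact_force'])
"
```

```text
time: 7.6
tool_pos: [0.5068, -0.0005, 0.0373]
tool_rot: [-1.571, 0.0, 2.531]
contact_force: [-0.0, -0.6, -0.4]
opening: 0.0442
t 7.6 shift cm [-0.07  0.18  0.03] norm 0.2 yaw now 145.0 q6 2.03
  roll deg -0.0
[-0.04422599 -0.64799153 -0.443376  ]
```

```bash
python3 -m crank '{"xyz":[[0,0.1,0.05],[0,0.05,0],[0,0.05,0],[0,0,0],[0,0,0]],"roll":[0,0,0,0,0]}'
```

```text
time: 8.1
tool_pos: [0.5064, -0.0009, 0.0351]
tool_rot: [-1.571, 0.0, 2.531]
contact_force: [-0.2, -0.3, -0.5]
opening: 0.0438
```

```bash
python3 -m crank '{"xyz":[[0,0.05,0],[0,0.05,0],[0,0,0],[0,0,0]],"roll":[0,0,0,0]}'
```

```text
time: 8.5
tool_pos: [0.5068, -0.0009, 0.0349]
tool_rot: [-1.571, 0.001, 2.531]
contact_force: [-0.6, 0.8, 6.0]
opening: 0.0439
```

Contact is at 6 N. I'll release and rise.

```bash
python3 -m crank '{"xyz":[[0,-0.04,0],[0,0,0],[0,0,0],[0,0,0],[0,0,0]],"roll":[0,0,0,0,0]}' -0.4
python3 -m crank '{"xyz":[[0,-1,0],[0,-2,0],[0,-4,0],[0,-4,0],[0,-5,0],[2,-4,0],[2,-2,0],[0,0,0],[0,0,0]],"roll":[0,0,0,0,0,0,0,0,0]}' -1
python3 -c "
from h import *
go(.468,-.331,.25,145)
np.save('w4.npy',robot.calibration('wrist'));snap('wrist','w4.png')"
```

```text
time: 9.0
tool_pos: [0.5064, -0.0009, 0.0344]
tool_rot: [-1.571, -0.0, 2.531]
contact_force: [-0.2, -0.3, -0.1]
opening: 0.0642
time: 9.9
tool_pos: [0.4736, 0.022, 0.2549]
tool_rot: [-1.571, 0.001, 2.531]
contact_force: [0.5, -0.7, -0.7]
opening: 0.0916
t 9.9 shift cm [-19.78   0.51  29.25] norm 35.31 yaw now 145.03 q6 2.07
  roll deg 0.03
```

View pics/w4.png

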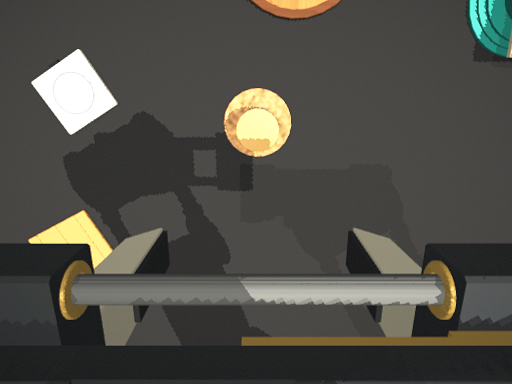

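```bash
python3 - <<'E'
from h import *
c=np.load('w4.npy',allow_pickle=True).item()
hsv=cv2.cvtColor(ld('w4.png'),cv2.COLOR_RGB2HSV);print(hsv[128,245:285:3].tolist())
cv2.imwrite("pics/w4c.png",cv2.resize(cv2.imread("pics/w4.png")[75:175,205:305],(600,600),interpolation=2))
meas('w4.png',c,(5,50,90),(35,255,255),(200,70,310,170),.006)
E
```

```text
[[29, 75, 255], [29, 75, 255], [29, 76, 255], [30, 72, 255], [29, 75, 255], [30, 72, 255], [30, 71, 255], [30, 69, 255], [30, 70, 255], [30, 70, 255], [30, 66, 255], [30, 75, 255], [18, 131, 247], [20, 124, 251]]
w4.png px [257.1 121.9] rect [506.6  -1. ] [80.9 79.4] 55.1 centroid 506.6 -1.1
```

View pics/w4c.png

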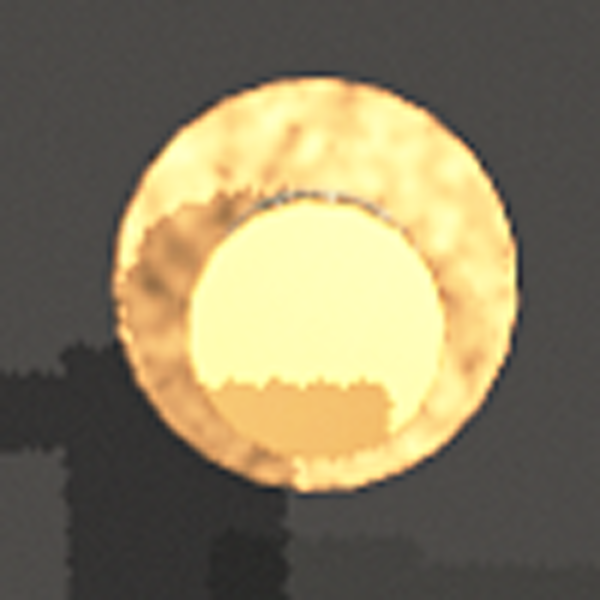

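The jar's lid sits in the middle of the coaster ((316,330) in the crop). I'll go to the flashlight and look for its switch on the way.

```bash
python3 -c "
from h import *
c=np.load('w4.npy',allow_pickle=True).item();print(plane(c,(257.3,129.6),.066))
im=cv2.imread('pics/w1.png')[105:175,230:285];im2=cv2.imread('pics/w2.png')[95:235,190:330]
cv2.imwrite('pics/sw.png',cv2.hconcat([cv2.resize(im,(400,500),interpolation=2),cv2.resize(im2,(400,500),interpolation=2)]))
go(.44,-.309,.25)
"
python3 -m crank '{"xyz":[[-1,0,1.7],[-2,0,3.3],[-2.3,0,3.8],[-2.3,0,3.8],[-2.3,0,3.8],[-2.3,0,3.8],[-2.3,0,3.8],[-1.5,0,2.9],[-0.6,0,1.4],[0,0,0],[0,0,0]],"roll":[0,0,0,0,0,0,0,0,0,0,0]}' -1
python3 -c "
from h import *
go(.468,-.331,.25,145)
np.save('w5.npy',robot.calibration('wrist'));snap('wrist','w5.png');snap('top','top5.png');snap('scene','scene5.png')
cv2.imwrite('pics/c5.png',cv2.hconcat([cv2.resize(cv2.imread('pics/scene5.png')[100:150,165:225],(400,333),interpolation=2),cv2.resize(cv2.imread('pics/top5.png')[230:290,365:437],(400,333),interpolation=2)]))"
```

```text
[ 0.50544725 -0.00059586  0.066     ]
t 9.95 shift cm [-16.23   0.41  29.03] norm 33.26 yaw now 145.01 q6 2.07
time: 11.05
tool_pos: [0.4472, -0.3041, 0.2536]
tool_rot: [-1.572, -0.002, 2.53]
contact_force: [-0.5, -0.2, 0.1]
opening: 0.0918
t 11.05 shift cm [-3.25  0.35  1.01] norm 3.42 yaw now 144.98 q6 1.44
  roll deg -0.02
```

View pics/sw.png

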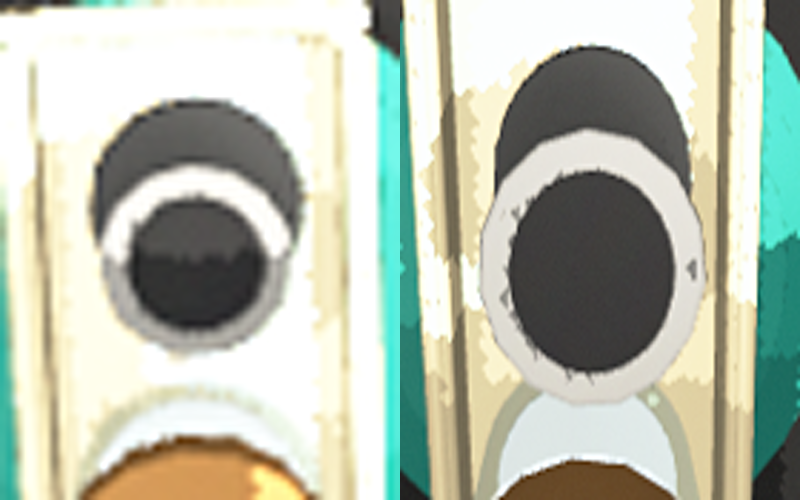

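View pics/w5.png

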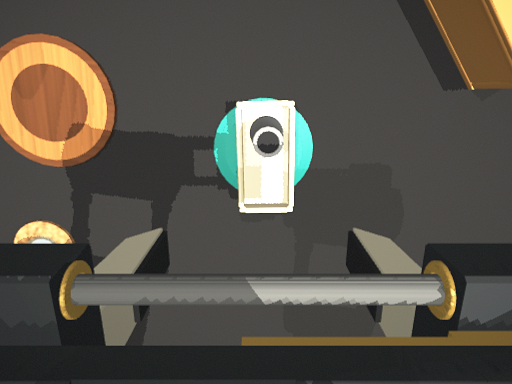

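View pics/c5.png

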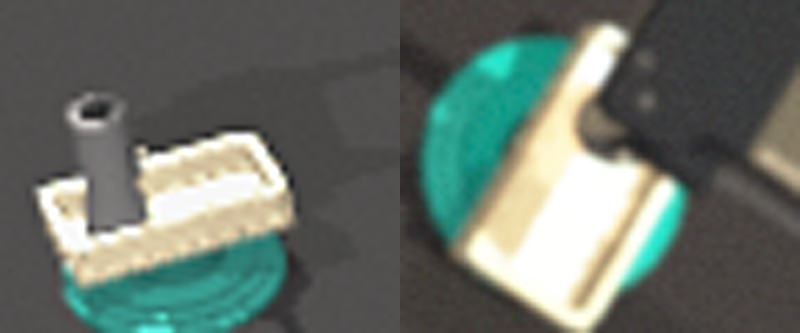

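```bash
python3 -c "
from h import *
cs=robot.calibration('scene');print('switch',plane(cs,(186,123.3),.079))
c=np.load('w5.npy',allow_pickle=True).item()
cv2.imwrite('pics/c5b.png',cv2.resize(cv2.imread('pics/w5.png')[90:220,205:335],(600,600),interpolation=2))
"
```

```text
switch [ 0.45502729 -0.31340266  0.079     ]
```

View pics/c5b.png

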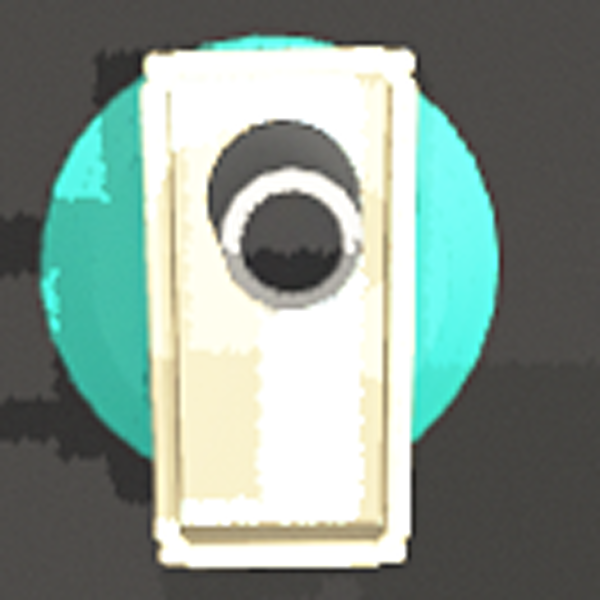

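The flashlight's switch is at about 126° (radius ~20 mm), pointing towards the empty half, so the present jaw yaw clears it. The ring centre is at crop (292,238).

```bash
python3 -c "
from h import *
c=np.load('w5.npy',allow_pickle=True).item()
f=lambda a,b:(205+a*130/600-.4,90+b*130/600-.4)
p=plane(c,f(292,238),.112);print(p)
C=np.array([plane(c,f(*p),.056)[:2] for p in((147,55),(412,50),(410,565),(158,562))])
print('dish c',C.mean(0),[np.linalg.norm(C[i]-C[i-1]).round(4) for i in range(4)])
a=(C[0]+C[1]-C[2]-C[3]);print('ang',np.degrees(np.arctan2(a[1],a[0])))
go(.468,-.3312,.072,145)
"
```

```text
[ 0.46924212 -0.33132801  0.112     ]
dish c [ 0.44705931 -0.31528453] [np.float64(0.1191), np.float64(0.0585), np.float64(0.121), np.float64(0.0612)]
ang -34.06320551484076
t 11.2 shift cm [-3.26 18.25  1.11] norm 18.58 yaw now 145.1 q6 1.44
  roll deg 0.1
```

```bash
python3 -m crank '{"xyz":[[-1.6,0,0.5],[-1.7,0,0.55],[0,3,0],[0,4,0],[0,4,0],[0,3,0],[0,2,0],[0,1.2,0],[0,1,0],[0,0,0],[0,0,0]],"roll":[0,0,0,0,0,0,0,0,0,0,0]}' -1
python3 -c "
from h import *
go(.4685,-.3312,.072,145)
snap('wrist','w6.png')"
```

```text
time: 12.3
tool_pos: [0.4688, -0.3327, 0.0734]
tool_rot: [-1.571, 0.002, 2.531]
contact_force: [-0.4, -1.0, 0.3]
opening: 0.0915
t 12.3 shift cm [ 0.11  0.14 -0.11] norm 0.21 yaw now 145.02 q6 1.43
  roll deg 0.02
```

View pics/w6.png

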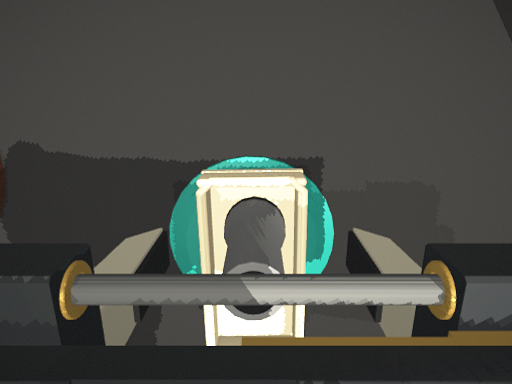

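The flashlight is at column ~254, between the fingers with their middle at 258, about 1 mm off. I'll correct that and close.

```bash
python3 -m crank '{"xyz":[[0,0.1,-0.1],[0,0,0],[0,0,0],[0,0,0],[0,0,0],[0,0,0],[0,0,0],[0,0,0],[0,0,0],[0,0,0]],"roll":[0,0,0,0,0,0,0,0,0,0]}' 1 12
python3 -c "
from h import *
go(.4685,-.3311,.20,145)
"
```

```text
time: 13.35
tool_pos: [0.4689, -0.3317, 0.0715]
tool_rot: [-1.571, 0.0, 2.531]
contact_force: [0.5, 1.3, 0.3]
opening: 0.0271
t 13.35 shift cm [  0.06 -12.85  -0.03] norm 12.85 yaw now 145.0 q6 1.43
  roll deg -0.0
```

```bash
python3 -m crank '{"xyz":[[0,-0.5,0],[0,-1.5,0],[0,-3,0],[0,-4,0],[0,-4,0],[0,-2,0],[0,0,0]],"roll":[0,0,0,0,0,0,0]}'
python3 -c "
from h import *
go(.607,.186,.22,145)
"
```

```text
time: 14.05
tool_pos: [0.47, -0.3327, 0.2252]
tool_rot: [-1.57, 0.007, 2.531]
contact_force: [-0.1, -0.8, -1.7]
opening: 0.0272
t 14.05 shift cm [ 18.53   0.33 -50.35] norm 53.65 yaw now 145.0 q6 1.43
  roll deg 0.0
```

```bash
python3 -m crank '{"xyz":[[0.7,0,-2],[1.4,0,-4],[1.6,0,-4.3],[1.6,0,-4.3],[1.6,0,-4.3],[1.6,0,-4.3],[1.6,0,-4.3],[1.6,0,-4.3],[1.6,0,-4.3],[1.6,0,-4.3],[1.5,0,-4.3],[1.2,0,-3.6],[0.5,0,-2],[0,0,0],[0,0,0]],"roll":[0,0,0,0,0,0,0,0,0,0,0,0,0,0,0]}'
python3 -c "
from h import *
go(.607,.186,.22,145)
np.save('w7.npy',robot.calibration('wrist'));snap('wrist','w7.png')"
```

```text
time: 15.55
tool_pos: [0.6083, 0.1841, 0.2194]
tool_rot: [-1.568, -0.002, 2.532]
contact_force: [0.7, -0.4, -1.2]
opening: 0.0266
t 15.55 shift cm [ 0.22 -0.06 -0.08] norm 0.24 yaw now 145.05 q6 2.35
  roll deg 0.05
```

View pics/w7.png

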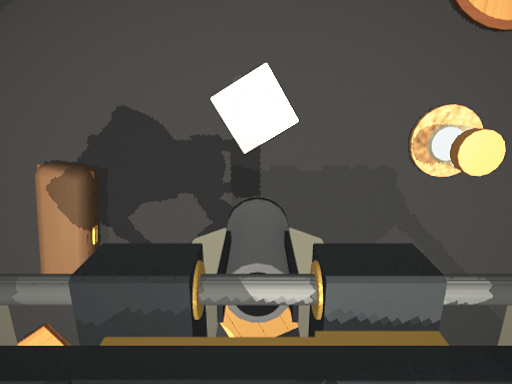

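The view shows the flashlight held upright, the charger at (255,108), the case at (67,220) well clear and the jar on its coaster at (465,148).

```bash
python3 - <<'E'
from h import *
c=np.load('w7.npy',allow_pickle=True).item();ct=robot.calibration("top")
u=meas('w7.png',c,(0,0,150),(180,80,255),(190,40,320,170),.008)
print(tri(c,u,ct,(211.5,182.5)))
go(.6563,.1522,.10,145)
E
```

```text
w7.png px [254.4 108.1] rect [656.3 153.1] [70.5 70.6] 85.9 centroid 656.4 152.9
(array([0.65737982, 0.15229824, 0.00572992]), np.float64(1.6908266105771263e-06))
t 15.6 shift cm [-5.73 11.99 -0.22] norm 13.29 yaw now 144.99 q6 2.35
  roll deg -0.01
```

```bash
python3 -m crank '{"xyz":[[-1.5,1,-0.1],[-2.8,2.5,-0.1],[-1.4,3,0],[0,3,0],[0,2.5,0],[0,2,0],[0,1,0],[0,0,0],[0,0,0]],"roll":[0,0,0,0,0,0,0,0,0]}'
python3 -c "
from h import *
go(.6563,.1526,.0425,145)
"
```

```text
time: 16.5
tool_pos: [0.6577, 0.1524, 0.0722]
tool_rot: [-1.572, 0.001, 2.53]
contact_force: [0.1, 0.2, -0.2]
opening: 0.0274
t 16.5 shift cm [0.13 2.97 0.06] norm 2.97 yaw now 144.95 q6 2.3
  roll deg -0.05
```

```bash
python3 -m crank '{"xyz":[[0.1,1,0.05],[0,0.8,0],[0,0.5,0],[0,0.3,0],[0,0.15,0],[0,0.05,0],[0,0,0],[0,0,0]],"roll":[0,0,0,0,0,0,0,0]}'
python3 -c "
from h import *
go(.6563,.1526,.0425,145)
"
```

```text
time: 17.3
tool_pos: [0.656, 0.1533, 0.0438]
tool_rot: [-1.571, 0.001, 2.531]
contact_force: [0.8, 0.1, -1.2]
opening: 0.0267
t 17.3 shift cm [-0.06  0.13  0.04] norm 0.15 yaw now 145.0 q6 2.3
  roll deg 0.0
```

```bash
python3 -m crank '{"xyz":[[-0.05,0.05,0.05],[0,0.05,0],[0,0.05,0],[0,0,0],[0,0,0]],"roll":[0,0,0,0,0]}'
```

```text
time: 17.8
tool_pos: [0.6561, 0.1525, 0.0425]
tool_rot: [-1.571, 0.001, 2.531]
contact_force: [-1.0, -1.3, 4.1]
opening: 0.0269
```

Contact is at 4 N, at the expected height. Releasing.

```bash
python3 -m crank '{"xyz":[[0,0,0],[0,0,0],[0,0,0],[0,0,0],[0,0,0],[0,0,0]],"roll":[0,0,0,0,0,0]}' -0.3
python3 -m crank '{"xyz":[[0,-1,0],[0,-2,0],[0,-4,0],[0,-4,0],[0,-5,0],[2,-4,0],[2,-2,0],[0,0,0],[0,0,0]],"roll":[0,0,0,0,0,0,0,0,0]}' -1
python3 -c "
from h import *
np.save('w8.npy',robot.calibration('wrist'));snap('wrist','w8.png');snap('top','top8.png');
cv2.imwrite('pics/w8c.png',cv2.resize(cv2.imread('pics/w8.png')[60:180,195:315],(600,600),interpolation=2))
go(.46,.31,.25,82)
"
```

```text
time: 18.4
tool_pos: [0.656, 0.1525, 0.0419]
tool_rot: [-1.571, 0.0, 2.531]
contact_force: [-0.0, -0.2, 0.1]
opening: 0.0595
time: 19.3
tool_pos: [0.6231, 0.1756, 0.2626]
tool_rot: [-1.571, 0.001, 2.531]
contact_force: [0.6, 0.0, -0.9]
opening: 0.0914
t 19.4 shift cm [21.1   1.07 -1.71] norm 21.2 yaw now 144.98 q6 2.34
  roll deg 62.98
```

View pics/w8c.png

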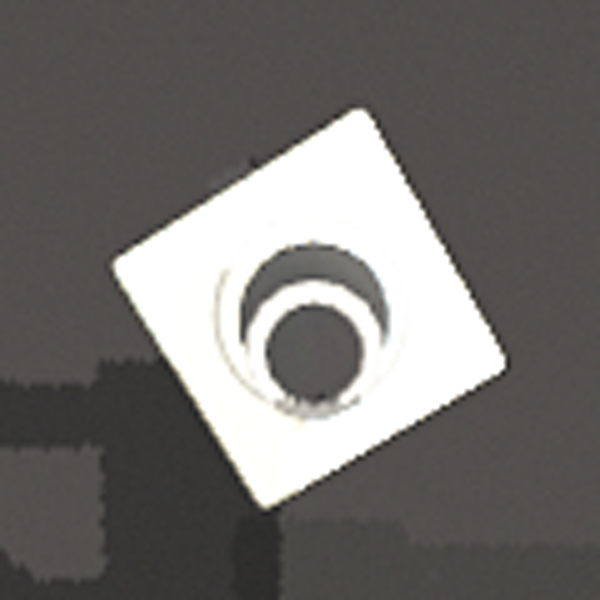

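View pics/w8.png

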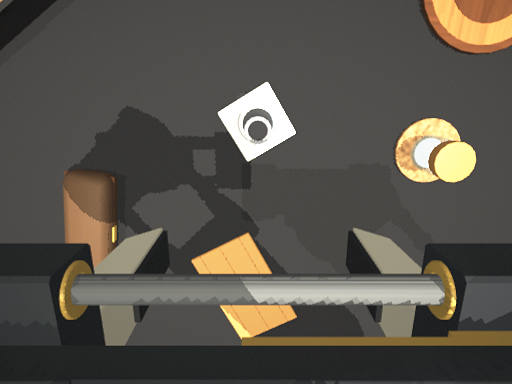

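Flashlight ring centre at (257,130) in the full picture, standing inside the pad's ring. I'll check its coordinates and look at the board from here.

```bash
python3 -c "
from h import *
c=np.load('w8.npy',allow_pickle=True).item();print(plane(c,(257.2,129.6),.083));meas('w8.png',c,(0,0,100),(180,80,255),(205,70,310,170),.008)
go(.43,.335,.25)"
python3 -m crank '{"xyz":[[2,0,0],[4.4,0,-0.2],[4.6,0,-0.4],[4.6,0,-0.4],[4.6,0,-0.4],[3.2,0,-0.4],[1.5,0,0],[0,0,0],[0,0,0]],"roll":[0,0,0,0,0,0,0,0,0]}' -1
python3 -c "
from h import *
np.save('w9.npy',robot.calibration('wrist'));snap('wrist','w9.png')
go(.43,.335,.25)"
```

```text
[0.65586929 0.15241868 0.083     ]
w8.png px [256.6 121.5] rect [656.3 152.9] [71.1 71. ] 86.0 centroid 656.4 152.9
t 19.4 shift cm [24.99  1.08 -2.03] norm 25.1 yaw now 144.98 q6 2.34
time: 20.3
tool_pos: [0.4305, 0.3323, 0.2613]
tool_rot: [-1.57, 0.0, 2.53]
contact_force: [0.4, -0.4, -0.8]
opening: 0.0917
t 20.35 shift cm [ 0.24  1.14 -0.2 ] norm 1.18 yaw now 144.92 q6 2.7
```

View pics/w9.png

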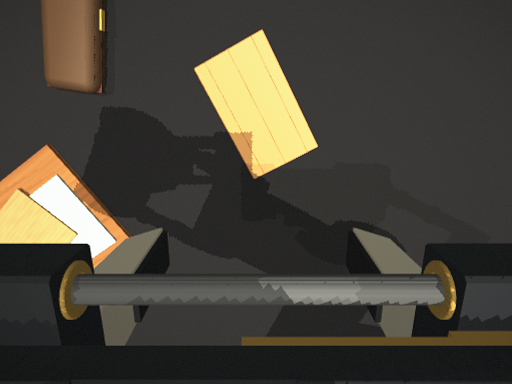

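Flashlight is within 1 mm of the pad centre. The board is fully visible, with corners near (195,68), (262,30), (317,147) and (255,178).

```bash
python3 - <<'E'
from h import *
c=np.load('w9.npy',allow_pickle=True).item();ct=robot.calibration("top")
u=meas('w9.png',c,(10,60,100),(35,255,255),(180,20,330,185),.006)
v=meas('top0.png',ct,(12,100,150),(35,255,255),(125,210,185,295),.006)
v=meas('top8.png',ct,(12,110,170),(35,255,255),(130,215,180,290),.006)
print(tri(c,u,ct,v))
b=blob(ld('w9.png'),(10,60,100),(35,255,255),(180,20,330,185))
q=cv2.boxPoints(cv2.minAreaRect(b))
C=[cv2.approxPolyDP(b,8,True).reshape(-1,2)]
C=C[0];print(C.tolist());P=np.array([plane(c,p,.006)[:2] for p in C]);print(P.round(4).tolist(),P.mean(0))
for i in range(len(P)):
    d=P[i]-P[i-1];print(np.linalg.norm(d).round(4),np.degrees(np.arctan2(d[1],d[0])).round(1))
E
```

```text
w9.png px [256.1 104.2] rect [476.4 299.3] [ 90.4 150.3] 82.8 centroid 476.6 299.1
top0.png px [153.5 252. ] rect [477.5 299.2] [ 96.4 155.6] 82.8 centroid 477.6 299.0
top8.png px [146.7 223.2] rect [553. 312.] [13.  47.1] 9.1 centroid 550.4 319.9
(array([0.51062382, 0.28197593, 0.18447008]), np.float64(0.0529264339112009))
[[262, 29], [194, 67], [254, 178], [317, 146]]
[[0.5441, 0.2455], [0.5561, 0.3324], [0.4086, 0.3518], [0.3974, 0.2649]] [0.47655023 0.29864073]
0.148 -7.6
0.0878 82.1
0.1488 172.5
0.0876 -97.4
```

```bash
python3 -c "
from h import *
c=np.load('w9.npy',allow_pickle=True).item();ct=robot.calibration('top');print(tri(c,(256.1,104.2),ct,(153.5,252)))
go(.4469,-.3152,.20,145.9)"

```

```text
(array([0.47868049, 0.29814148, 0.00791703]), np.float64(0.005135819555999155))
t 20.35 shift cm [-38.51   6.2   52.04] norm 65.04 yaw now 144.92 q6 2.7
  roll deg -0.98
```

```bash
python3 -m crank '{"xyz":[[-1.2,0,1.6],[-2.4,0,3.2],[-2.8,0,3.8],[-2.8,0,3.8],[-2.8,0,3.8],[-2.8,0,3.8],[-2.8,0,3.8],[-2.8,0,3.8],[-2.8,0.6,3.8],[-2.8,0.6,3.8],[-2.8,1,3.8],[-2.8,1,3.8],[-2.8,1,3.8],[-2.5,1,3.1],[-1.4,1,2],[0,0,0],[0,0,0],[0,0,0]],"roll":[0,0,0,0,0,0,0,0,0,0,0,0,0,0,0,-1,0,0]}' -1
python3 -c "
from h import *
go(.4469,-.3152,.07,145.9)
np.save('w10.npy',robot.calibration('wrist'));snap('wrist','w10.png')"
```

```text
time: 22.15
tool_pos: [0.4466, -0.31, 0.2003]
tool_rot: [-1.571, 0.0, 2.548]
contact_force: [0.4, -0.3, -1.1]
opening: 0.0918
t 22.15 shift cm [-0.31 13.03  0.41] norm 13.04 yaw now 145.97 q6 1.42
  roll deg 0.07
```

View pics/w10.png

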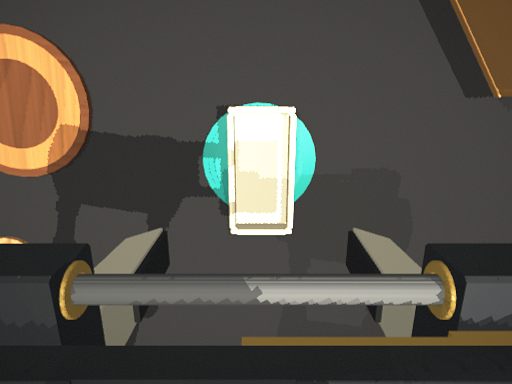

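The empty dish lies on the bowl with corners near (229,107), (295,107), (292,234) and (230,234). I'll remeasure it.

```bash
python3 - <<'E'
from h import *
c=np.load('w10.npy',allow_pickle=True).item()
meas('w10.png',c,(8,0,140),(40,150,255),(215,95,305,242),.056)
b=blob(ld('w10.png'),(8,0,140),(40,150,255),(215,95,305,242))
C=cv2.approxPolyDP(b,6,True).reshape(-1,2);print(C.tolist())
print('bowl');meas('w10.png',c,(75,80,60),(100,255,255),(190,90,330,240),.014)
cv2.imwrite('pics/w10c.png',cv2.resize(cv2.imread('pics/w10.png')[90:245,180:335],(620,620),interpolation=2))
E
```

```text
w10.png px [261.  172.5] rect [ 446.1 -314.3] [ 61.3 117.6] 55.9 centroid 444.9 -313.4
[[237, 110], [235, 147], [228, 148], [230, 232], [291, 233], [294, 121], [286, 111]]
bowl
w10.png px [216.7 158.5] rect [ 477.9 -278.7] [27.  96.8] 54.6 centroid 476.4 -279.9
```

View pics/w10c.png

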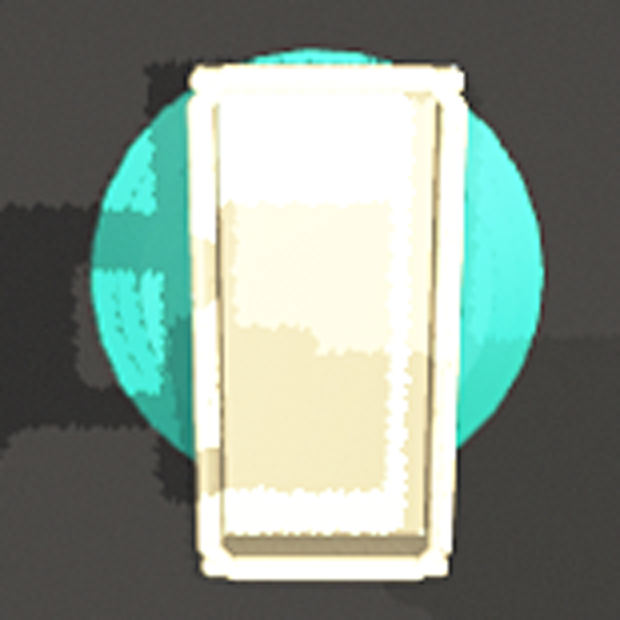

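```bash
python3 - <<'E'
from h import *
c=np.load('w10.npy',allow_pickle=True).item()
C=np.array([plane(c,(180+a*.25-.4,90+b*.25-.4),.056)[:2] for a,b in((192,70),(465,68),(450,577),(202,577))])
print('dish c',C.mean(0),[np.linalg.norm(C[i]-C[i-1]).round(4) for i in range(4)])
a=(C[0]+C[1]-C[2]-C[3]);print('ang',np.degrees(np.arctan2(a[1],a[0])))
# bowl limbs at disc height .014 left/right at widest
L,R=[plane(c,(180+a*.25-.4,90+b*.25-.4),.014)[:2] for a,b in((91,260),(544,260))]
print('bowl LR',L,R,np.linalg.norm(L-R),(L+R)/2, 'top',plane(c,(180+315*.25-.4,90+49*.25-.4),.014))
go(.4469,-.3152,.06,145.9)
E
```

```text
dish c [ 0.4471139  -0.31535764] [np.float64(0.1198), np.float64(0.0594), np.float64(0.1202), np.float64(0.0603)]
ang -34.07028148933314
bowl LR [ 0.48933608 -0.2709162 ] [ 0.42395941 -0.36781612] 0.1168918477202069 [ 0.45664775 -0.31936616] top [ 0.50070221 -0.34823734  0.014     ]
t 22.2 shift cm [-0.31 14.05  0.45] norm 14.06 yaw now 146.01 q6 1.42
  roll deg 0.11
```

```bash
python3 -m crank '{"xyz":[[-0.3,2,0.45],[0,4,0],[0,4,0],[0,3,0],[0,1.5,0],[0,0.8,0],[0,0.6,0],[0,0.4,0],[0,0,0],[0,0,0]],"roll":[0,0,0,0,0,0,0,0,0,0]}' -1
python3 -c "
from h import *
go(.4470,-.3153,.037,145.9)
snap('wrist','w11.png')"
```

```text
time: 23.2
tool_pos: [0.4471, -0.3158, 0.0378]
tool_rot: [-1.571, 0.001, 2.548]
contact_force: [1.0, -0.3, -0.1]
opening: 0.0916
t 23.2 shift cm [ 0.04  0.08 -0.04] norm 0.09 yaw now 146.0 q6 1.41
  roll deg 0.1
```

View pics/w11.png

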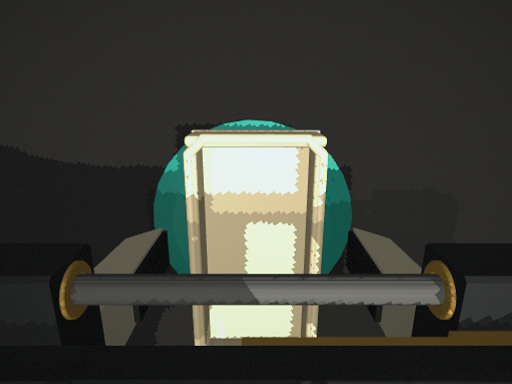

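The dish is centred (185–326) and square between the fingers. I'll close with 25 N, since 0.25 kg is held by smooth walls.

```bash
python3 -m crank '{"xyz":[[0,0.05,0],[0,0,0],[0,0,0],[0,0,0],[0,0,0],[0,0,0],[0,0,0]],"roll":[0,0,0,0,0,0,0]}' 1 25
python3 -m crank '{"xyz":[[0,-0.3,0],[0,-0.5,0],[0,-1.5,0],[0,-3,0],[0,-4,0],[0,-4,0],[0,-3,0],[0,0,0],[0,0,0]],"roll":[0,0,0,0,0,0,0,0,0]}'
python3 -c "
from h import *
s=robot.observe();np.save('w12.npy',robot.calibration('wrist'));snap('wrist','w12.png')
go(.4766,.2992,.2,172.8)"
```

```text
time: 23.95
tool_pos: [0.4467, -0.3155, 0.0366]
tool_rot: [-1.571, 0.0, 2.548]
contact_force: [0.1, 0.7, 0.5]
opening: 0.0595
time: 24.85
tool_pos: [0.4465, -0.3154, 0.1996]
tool_rot: [-1.571, 0.0, 2.548]
contact_force: [-0.4, 0.5, -3.0]
opening: 0.0597
t 24.9 shift cm [ 31.81  -0.08 -52.62] norm 61.49 yaw now 146.0 q6 1.41
  roll deg -26.8
```

View pics/w12.png

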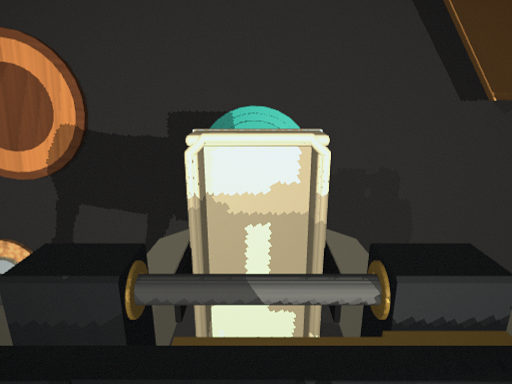

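```bash
python3 -m crank '{"xyz":[[1,0,-1.7],[2,0,-3.3],[2.3,0,-3.8],[2.3,0,-3.8],[2.3,0,-3.8],[2.3,0,-3.8],[2.3,0,-3.8],[2.3,0,-3.8],[2.3,0,-3.8],[2.3,0,-3.8],[2.3,0,-3.8],[2.3,0,-3.8],[2.3,0,-3.8],[2,0,-3.3],[1,0,-1.7],[0.5,0,-0.8],[0,0,0]],"roll":[0,0,0,0,0,0,0,0,0,0,0,0,0,0,0,0,0]}'
python3 -m crank '{"xyz":[[0,0,0],[0,0,0],[0,0,0],[0,0,0],[0,0,0],[0,0,0]],"roll":[-6.7,-6.7,-6.7,-6.7,0,0]}'
python3 -c "
from h import *
go(.4766,.2992,.1,172.8)"
```

```text
time: 26.6
tool_pos: [0.476, 0.2991, 0.1981]
tool_rot: [-1.568, -0.001, 2.55]
contact_force: [0.3, -0.8, -3.1]
opening: 0.0598
time: 27.2
tool_pos: [0.4771, 0.2973, 0.1992]
tool_rot: [-1.57, -0.001, 3.012]
contact_force: [-0.3, 0.6, -2.5]
opening: 0.0594
t 27.2 shift cm [ 0.07  9.92 -0.19] norm 9.93 yaw now 172.55 q6 2.12
  roll deg -0.25
```

```bash
python3 -m crank '{"xyz":[[0,2,-0.1],[0,4,-0.1],[0,4,0],[0,3,0],[0,2,0],[0,1,0],[0,0.8,0],[0,0,0],[0,0,0]],"roll":[-0.2,0,0,0,0,0,0,0,0]}'
python3 -c "
from h import *
go(.4766,.2992,.0106,172.8);print(robot.observe()['contact_force'])
snap('scene','s13.png');snap('wrist','w13.png')
cv2.imwrite('pics/s13c.png',cv2.resize(cv2.imread('pics/s13.png')[150:260,270:420],(750,550),interpolation=2))"
```

```text
time: 28.1
tool_pos: [0.4781, 0.3006, 0.0324]
tool_rot: [-1.572, 0.001, 3.019]
contact_force: [-1.0, 0.1, -2.8]
opening: 0.0596
t 28.1 shift cm [0.14 2.18 0.16] norm 2.19 yaw now 172.97 q6 2.12
  roll deg 0.17
[-0.95625822  0.13335043 -2.77121589]
```

View pics/w13.png

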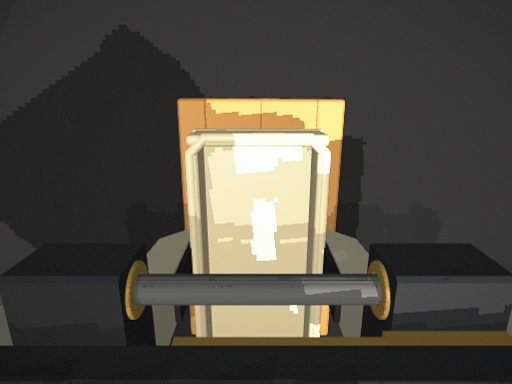

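View pics/s13c.png

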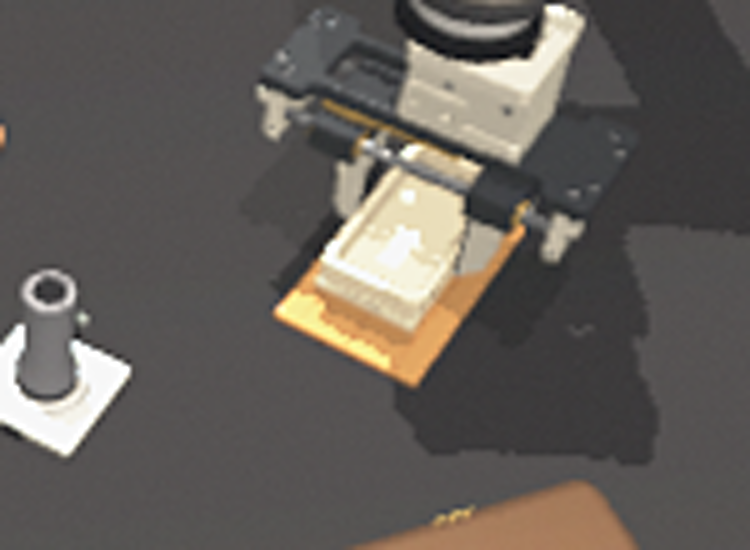

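The wrist view shows the dish (188–328) parallel to and centred over the board (178–344). I'll apply the ~1.5 mm corrections and lower slowly.

```bash
python3 -m crank '{"xyz":[[0.1,0.6,0.1],[0,0.5,0],[0,0.4,0],[0,0.3,0],[0,0.15,0],[0,0.05,0],[0,0,0],[0,0,0],[0,0,0]],"roll":[0.1,0,0,0,0,0,0,0,0]}'
python3 -c "
from h import *
go(.4766,.2992,.0106,172.8);print(robot.observe()['contact_force'])"
```

```text
time: 29.1
tool_pos: [0.4765, 0.2995, 0.0116]
tool_rot: [-1.571, 0.0, 3.018]
contact_force: [-0.2, -0.5, -1.7]
opening: 0.0598
t 29.1 shift cm [-0.02  0.1   0.03] norm 0.11 yaw now 172.9 q6 2.12
  roll deg 0.1
[-0.15577625 -0.485563   -1.67077892]
```

```bash
python3 -m crank '{"xyz":[[0,0.05,0.02],[0,0.05,0],[0,0.03,0],[0,0,0],[0,0,0]],"roll":[0,0,0,0,0]}'
```

```text
time: 29.6
tool_pos: [0.4764, 0.2993, 0.0106]
tool_rot: [-1.571, 0.0, 3.018]
contact_force: [-1.1, -1.7, 5.5]
opening: 0.0599
```

Contact. Releasing, then lifting clear.

```bash
python3 -m crank '{"xyz":[[0,0,0],[0,0,0],[0,0,0],[0,0,0],[0,0,0],[0,0,0]],"roll":[0,0,0,0,0,0]}' -0.8
python3 -m crank '{"xyz":[[0,-0.5,0],[0,-1.5,0],[0,-3,0],[0,-4,0],[0,-5,0],[0,-5,0],[2,-4,0],[2,-1.5,0],[0,0,0],[0,0,0]],"roll":[0,0,0,0,0,0,0,0,0,0]}' -1
python3 -c "
from h import *
np.save('w14.npy',robot.calibration('wrist'));snap('wrist','w14.png')
go(.451,-.3146,.25,145.9)"
```

```text
time: 30.2
tool_pos: [0.4763, 0.2993, 0.0101]
tool_rot: [-1.571, 0.0, 3.018]
contact_force: [-0.2, -0.4, -0.4]
opening: 0.0823
time: 31.2
tool_pos: [0.4366, 0.3042, 0.2552]
tool_rot: [-1.571, 0.001, 3.018]
contact_force: [-0.9, -0.7, -0.8]
opening: 0.0917
t 31.25 shift cm [-9.06  0.48 61.2 ] norm 61.87 yaw now 172.9 q6 2.16
  roll deg 27.0
```

View pics/w14.png

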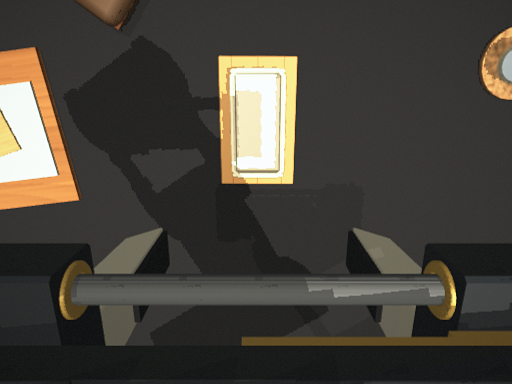

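```bash
python3 - <<'E'
import cv2
cv2.imwrite("pics/w14c.png",cv2.resize(cv2.imread("pics/w14.png")[50:190,188:328],(700,700),interpolation=2)[:600])
E
```

```text
(no output)
```

View pics/w14c.png

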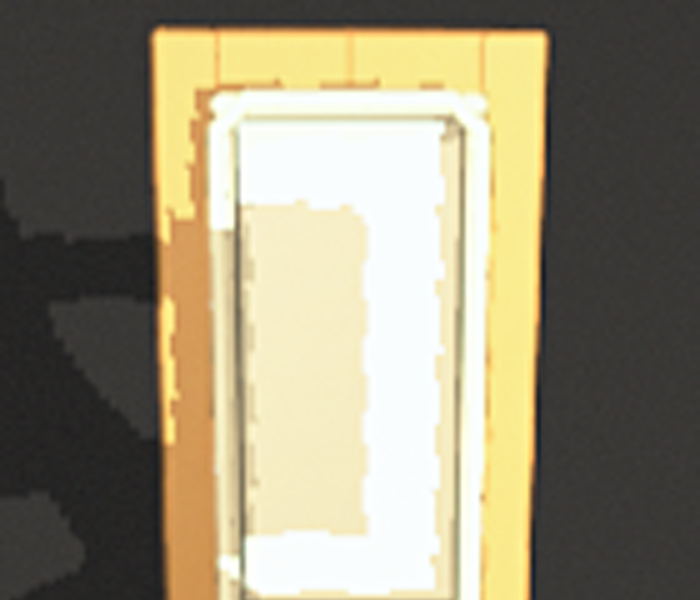

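```bash
python3 - <<'E'
from h import *
c=np.load('w14.npy',allow_pickle=True).item()
f=lambda a,b:(188+a*.2-.4,50+b*.2-.4)
im=ld('w14.png');hsv=cv2.cvtColor(im,cv2.COLOR_RGB2HSV);print(hsv[165:190,260].tolist())
D=np.array([plane(c,p,.030)[:2] for p in(f(211,95),f(489,95),(285,177.5),(231,177.5))]);
meas('w14.png',c,(10,0,100),(35,255,255),(205,45,310,190),.006)
print('dish',D.mean(0),[np.linalg.norm(D[i]-D[i-1]).round(4) for i in range(4)])
E
```

```text
[[90, 3, 253], [90, 4, 254], [98, 4, 255], [50, 3, 253], [24, 71, 235], [20, 73, 174], [21, 72, 134], [21, 80, 159], [35, 38, 242], [36, 10, 255], [90, 3, 254], [90, 4, 255], [32, 37, 245], [23, 137, 240], [25, 119, 251], [25, 118, 250], [25, 117, 251], [24, 124, 255], [17, 148, 235], [12, 58, 66], [60, 5, 54], [15, 9, 56], [20, 13, 58], [30, 9, 54], [40, 15, 52]]
w14.png px [257.1 117.9] rect [476.8 299.2] [ 90.3 149.4] 82.8 centroid 476.7 299.1
dish [0.47545601 0.29848847] [np.float64(0.1202), np.float64(0.0595), np.float64(0.1202), np.float64(0.0633)]
```

Dish is within 1.5 mm of the board's centre and parallel to it. Now the bowl.

```bash
python3 -c "
from h import *
go(.43,-.30,.25,145.9)"
python3 -m crank '{"xyz":[[-0.3,0,2],[-0.5,0,4],[-0.5,0,4.6],[-0.5,0,4.6],[-0.5,0,4.6],[-0.5,0,4.6],[-0.5,0,4.6],[-0.5,0,4.6],[-0.5,0,4.6],[-0.5,0,4.6],[-0.5,0,4.6],[-0.5,0,4.6],[-0.5,0,4.4],[-0.5,0,3],[-0.2,0,1.2],[0,0,0]],"roll":[0,0,0,0,0,0,0,0,0,0,0,0,0,0,0,0]}' -1
python3 -m crank '{"xyz":[[0,0,0],[0,0,0],[0,0,0],[0,0,0],[0,0,0],[0,0,0]],"roll":[6.75,6.75,6.75,6.75,0,0]}'
python3 -c "
from h import *
go(.451,-.3146,.2,145.9)
np.save('w15.npy',robot.calibration('wrist'));snap('wrist','w15.png')"
```

```text
t 31.25 shift cm [-6.8   0.48 60.02] norm 60.4 yaw now 172.9 q6 2.16
  roll deg 27.0
time: 32.85
tool_pos: [0.4307, -0.3071, 0.2534]
tool_rot: [-1.573, -0.002, 3.015]
contact_force: [-0.2, -0.2, 1.0]
opening: 0.0921
time: 33.45
tool_pos: [0.4313, -0.3046, 0.255]
tool_rot: [-1.571, -0.001, 2.551]
contact_force: [0.1, 0.2, -0.1]
opening: 0.0917
t 33.45 shift cm [-2.19  5.5  -0.26] norm 5.93 yaw now 146.15 q6 1.4
  roll deg 0.25
```

View pics/w15.png

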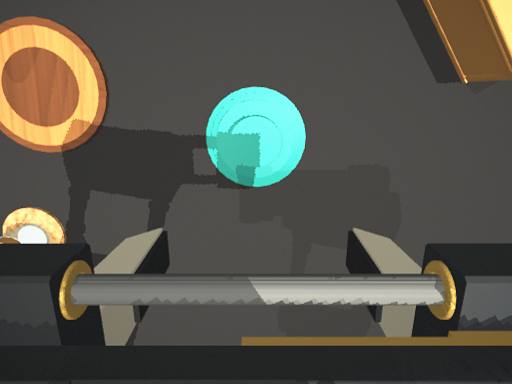

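```bash
python3 - <<'E'
from h import *
c=np.load('w15.npy',allow_pickle=True).item()
for z in(0,.007,.014): meas('w15.png',c,(75,60,60),(105,255,255),(190,70,320,200),z)
im=cv2.imread("pics/w15.png")[80:192,200:312]
cl=cv2.createCLAHE(4,(2,2));g=[cl.apply(im[...,i]) for i in range(3)]
cv2.imwrite("pics/w15c.png",cv2.resize(cv2.merge(g),(560,560),interpolation=2))
E
```

```text
w15.png px [255.2 136.3] rect [ 450.  -314.4] [122.1 121.5] 56.2 centroid 449.6 -314.3
w15.png px [255.2 136.3] rect [ 450.7 -315. ] [120.  119.5] 56.2 centroid 450.4 -314.8
w15.png px [255.2 136.3] rect [ 451.5 -315.5] [118.  117.4] 56.2 centroid 451.1 -315.4
```

View pics/w15c.png

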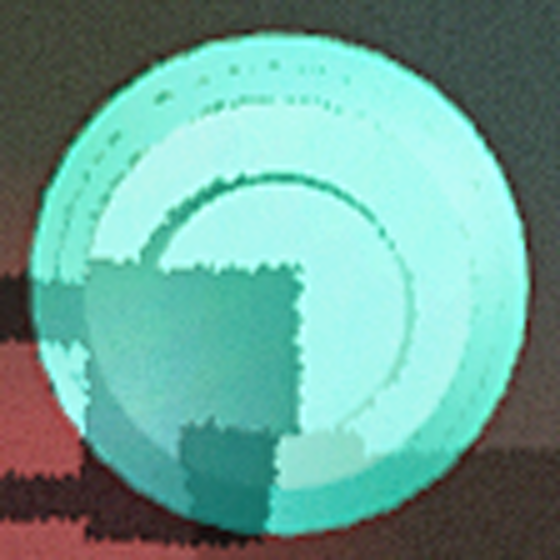

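```bash
python3 -c "
from h import *
c=np.load('w15.npy',allow_pickle=True).item();print(plane(c,(255.6,141.4),.032))
ct=robot.calibration('top');t=ld('top8.png');v=meas('top8.png',ct,(75,60,60),(105,255,255),(360,225,430,290),.007)
print(tri(c,(255.2,136.3),ct,(391,261)))
go(.4502,-.3148,.06,145.9)"
```

```text
[ 0.45018137 -0.31536193  0.032     ]
top8.png px [378.9 251.7] rect [ 474.6 -278.4] [ 42.1 112.5] 55.9 centroid 473.0 -281.1
(array([ 0.44981199, -0.31533127, -0.00765858]), np.float64(0.0023382820009912315))
t 33.5 shift cm [-2.13 19.51 -0.22] norm 19.62 yaw now 146.12 q6 1.4
  roll deg 0.22
```

```bash
python3 -m crank '{"xyz":[[-1,3,-0.1],[-1.1,4,-0.1],[0,4,0],[0,3,0],[0,1.5,0],[0,0,0],[0,0,0]],"roll":[0.2,0,0,0,0,0,0]}' -1
python3 -c "
from h import *
go(.4503,-.3150,.018,145.9)
c=robot.calibration('wrist');np.save('w16.npy',c);snap('wrist','w16.png')
im=cv2.imread('pics/w16.png')[100:270,150:360]
cl=cv2.createCLAHE(4,(2,2))
cv2.imwrite('pics/w16c.png',cv2.resize(cv2.merge([cl.apply(im[...,i]) for i in range(3)]),None,fx=3,fy=3,interpolation=2))
"
```

```text
time: 34.2
tool_pos: [0.45, -0.3159, 0.1007]
tool_rot: [-1.571, 0.0, 2.544]
contact_force: [0.6, -0.8, -0.1]
opening: 0.0919
t 34.2 shift cm [ 0.03  8.27 -0.1 ] norm 8.27 yaw now 145.77 q6 1.42
  roll deg -0.13
```

View pics/w16c.png

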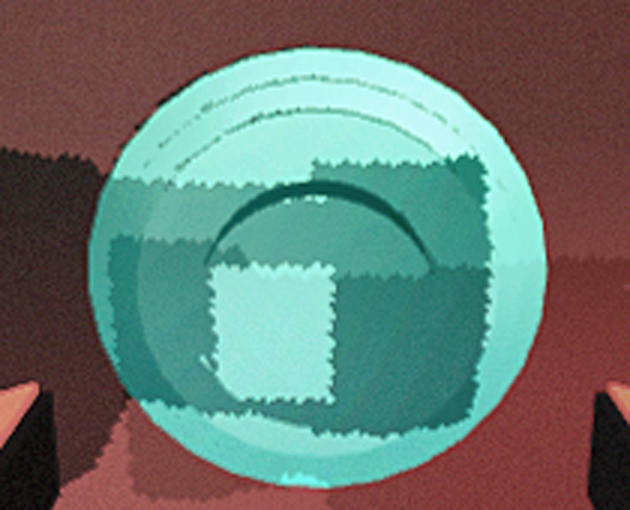

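```bash
python3 -c "
from h import *
a=np.load('w15.npy',allow_pickle=True).item();b=np.load('w16.npy',allow_pickle=True).item()
p,g=tri(a,(256.4,116.2),b,(256.3,164));print(p,g,'foot centre',p[:2]+.029*np.array([np.cos(np.radians(145.9)),np.sin(np.radians(145.9))]))
meas('w16.png',b,(75,60,30),(105,255,255),(150,100,360,265),.003)"
```

```text
[ 0.47240864 -0.33103     0.0228927 ] 0.0005176778761043009 foot centre [ 0.44839489 -0.31477147]
w16.png px [255.3 188.8] rect [ 449.7 -314.3] [121.3 121.1] 13.4 centroid 449.7 -314.3
```

```bash
python3 -c "
from h import *
a=np.load('w15.npy',allow_pickle=True).item();b=np.load('w16.npy',allow_pickle=True).item()
for r,s in((115.4,160.7),(116.6,166.6),(117,166.6),(116.2,166.6)): print(tri(a,(256.4,r),b,(256.3,s))[0])
for f,x,y0 in(('w15.png',258,110),('w16.png',256,155)):
  print([int(v) for v in ld(f)[y0:y0+16,x].sum(1)])"
```

```text
[ 0.47247785 -0.33104905  0.01152877]
[ 0.47264535 -0.33121402  0.03274368]
[ 0.47210269 -0.33084005  0.029783  ]
[ 0.47317934 -0.33158201  0.03565705]
[624, 625, 624, 628, 593, 395, 541, 634, 626, 623, 621, 622, 622, 621, 621, 620]
[395, 404, 401, 404, 388, 289, 179, 195, 191, 171, 476, 608, 544, 381, 397, 396]
```

The foot measures about 0.012 at its base and 0.033 at its top (text 0.014 and 0.032), with the centre near (.4497,-.3146). Descending to grip the foot.

```bash
python3 -m crank '{"xyz":[[0,3,0],[0,2.5,0],[0,1.3,0],[0,0.8,0],[0,0.4,0],[0,0.2,0],[0,0,0],[0,0,0]],"roll":[0,0,0,0,0,0,0,0]}' -1
python3 -c "
from h import *
go(.4497,-.3146,.018,145.9);print(robot.observe()['contact_force'])"
```

```text
time: 35.05
tool_pos: [0.45, -0.3163, 0.0189]
tool_rot: [-1.571, 0.001, 2.543]
contact_force: [-1.8, 0.3, -0.2]
opening: 0.0921
t 35.05 shift cm [ 0.12  0.09 -0.12] norm 0.2 yaw now 145.7 q6 1.42
  roll deg -0.2
[-1.7950353   0.34542028 -0.166406  ]
```

```bash
python3 -m crank '{"xyz":[[0.1,0,-0.1],[0,0,0],[0,0,0],[0,0,0],[0,0,0],[0,0,0],[0,0,0],[0,0,0]],"roll":[0,0,0,0,0,0,0,0]}' 1 25
python3 -m crank '{"xyz":[[0,-0.3,0],[0,-0.5,0],[0,-1.5,0],[0,-3,0],[0,-4,0],[0,-4,0],[0,-3,0],[0,0,0],[0,0,0]],"roll":[0,0,0,0,0,0,0,0,0]}'
python3 -c "
from h import *
snap('wrist','w17.png')
go(.588,-.108,.2,145.9)"
```

```text
time: 35.85
tool_pos: [0.4494, -0.3145, 0.0182]
tool_rot: [-1.571, 0.0, 2.543]
contact_force: [0.5, 0.3, 0.3]
opening: 0.0574
time: 36.75
tool_pos: [0.4492, -0.3144, 0.1813]
tool_rot: [-1.571, 0.0, 2.543]
contact_force: [0.2, 0.1, -3.0]
opening: 0.0569
t 36.8 shift cm [  0.11  -1.98 -24.86] norm 24.94 yaw now 145.69 q6 1.42
  roll deg -0.21
```

View pics/w17.png

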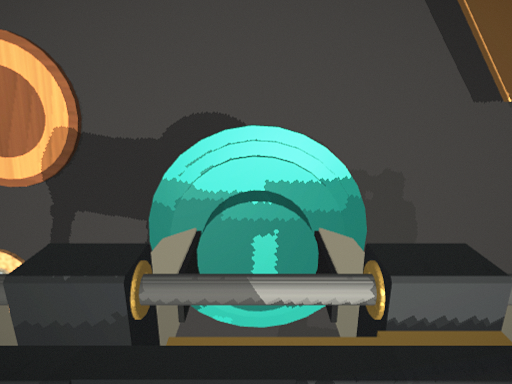

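The bowl is held level. I'll move to look at the trivet.

```bash
python3 -c "
from h import *
go(.542,-.077,.23,145.9)"
```

```text
t 36.8 shift cm [  5.66  -4.97 -24.83] norm 25.95 yaw now 145.69 q6 1.42
  roll deg -0.21
```

```bash
python3 -m crank '{"xyz":[[0.4,-0.5,-2],[0.9,-0.8,-3.7],[0.9,-0.8,-4.2],[0.9,-0.8,-4.2],[0.9,-0.8,-4.2],[0.9,-0.7,-3.7],[0.5,-0.5,-2],[0.2,0,-0.8],[0,0,0],[0,0,0]],"roll":[-0.2,0,0,0,0,0,0,0,0,0]}'
python3 -c "
from h import *
np.save('w18.npy',robot.calibration('wrist'));snap('wrist','w18.png')
go(.637,-.1425,.1,145.9)"
```

```text
time: 37.8
tool_pos: [0.5414, -0.0786, 0.2289]
tool_rot: [-1.569, -0.002, 2.546]
contact_force: [-0.6, -0.3, -2.4]
opening: 0.0574
t 37.85 shift cm [-11.5   12.9   -0.12] norm 17.28 yaw now 145.83 q6 1.88
  roll deg -0.07
```

View pics/w18.png

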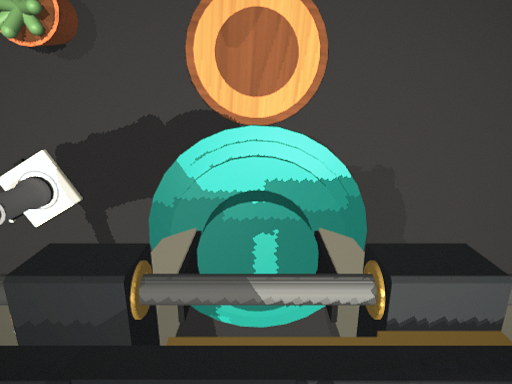

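The trivet is at about (257,50), cut slightly by the picture's edge. I'll fit a circle to its visible rim on the plane z = 0.008.

```bash
python3 - <<'E'
from h import *
from scipy.optimize import least_squares
c=np.load('w18.npy',allow_pickle=True).item()
b=blob(ld('w18.png'),(0,80,60),(35,255,255),(170,0,345,126)).reshape(-1,2)
b=b[(b[:,1]>2)&(b[:,1]<124)]
P=onplane(c,b,.008)
r=least_squares(lambda q:np.hypot(P[:,0]-q[0],P[:,1]-q[1])-q[2],[.637,-.142,.075],loss='soft_l1',f_scale=.001);print(r.x,np.std(r.fun))
# inner lighter/dark boundary
im=ld('w18.png');hsv=cv2.cvtColor(im,cv2.COLOR_RGB2HSV)
m=cv2.inRange(hsv,(0,80,60),(35,255,195));m[:, :205]=0;m[:,310:]=0;m[105:]=0
cs,_=cv2.findContours(m,cv2.RETR_EXTERNAL,cv2.CHAIN_APPROX_NONE);k=max(cs,key=lambda q:cv2.contourArea(q))
P=onplane(c,k,.008);print(cv2.boundingRect(k));q=cv2.minEnclosingCircle((P*1000).astype(np.float32));print(q)
E
```

```text
[ 0.63607265 -0.14223996  0.07422739] 0.0003185809290942572
(215, 7, 83, 90)
((636.2039794921875, -142.42568969726562), 43.64305877685547)
```

```bash
python3 -m crank '{"xyz":[[-2,0.5,0],[-4,1.5,0],[-3.5,3,0],[-1.9,4,0],[0,3.5,0],[0,2.5,0],[0,1.5,0],[0,0.5,0],[0,0,0],[0,0,0]],"roll":[0,0,0,0,0,0,0,0,0,0]}'
python3 -c "
from h import *
go(.6364,-.1425,.0262,145.9)"
```

```text
time: 38.85
tool_pos: [0.6375, -0.1423, 0.0619]
tool_rot: [-1.571, 0.003, 2.546]
contact_force: [0.1, -0.4, -1.1]
opening: 0.0572
t 38.85 shift cm [0.09 3.57 0.08] norm 3.57 yaw now 145.88 q6 1.83
  roll deg -0.02
```

```bash
python3 -m crank '{"xyz":[[0.1,1,0.1],[0,1,0],[0,0.6,0],[0,0.4,0],[0,0.2,0],[0,0.15,0],[0,0.05,0],[0,0,0],[0,0,0]],"roll":[0,0,0,0,0,0,0,0,0]}'
python3 -c "
from h import *
go(.6364,-.1425,.0262,145.9);print(robot.observe()['contact_force'])"
```

```text
time: 39.75
tool_pos: [0.6353, -0.1421, 0.0265]
tool_rot: [-1.571, 0.001, 2.546]
contact_force: [-0.3, -0.4, -2.1]
opening: 0.0576
t 39.75 shift cm [-0.11  0.03 -0.03] norm 0.12 yaw now 145.9 q6 1.83
  roll deg -0.0
[-0.29336433 -0.42896119 -2.08249217]
```

```bash
python3 -m crank '{"xyz":[[-0.08,0,-0.03],[0,0.05,0],[0,0.05,0],[0,0,0],[0,0,0]],"roll":[0,0,0,0,0]}'
```

```text
time: 40.25
tool_pos: [0.6363, -0.1423, 0.0262]
tool_rot: [-1.571, 0.001, 2.546]
contact_force: [-2.4, 0.2, 5.9]
opening: 0.0574
```

Contact. Releasing, lifting and checking.

```bash
python3 -m crank '{"xyz":[[0,0,0],[0,0,0],[0,0,0],[0,0,0],[0,0,0],[0,0,0],[0,0,0]],"roll":[0,0,0,0,0,0,0]}' -0.8
python3 -m crank '{"xyz":[[0,-0.5,0],[0,-1.5,0],[0,-3,0],[0,-4,0],[0,-5,0],[1,-5,0],[3,-4,0],[2,-1.5,0],[0,0,0],[0,0,0],[0,0,0]],"roll":[0,0,0,0,0,0,0,0,0,0,0]}' -1
python3 -c "
from h import *
np.save('w19.npy',robot.calibration('wrist'));snap('wrist','w19.png');snap('scene','s19.png')
go(.35,-.2,.25)"
```

```text
time: 40.95
tool_pos: [0.636, -0.1422, 0.0252]
tool_rot: [-1.571, 0.0, 2.546]
contact_force: [-0.1, 0.1, -0.1]
opening: 0.0822
time: 42.05
tool_pos: [0.5865, -0.109, 0.2681]
tool_rot: [-1.57, -0.002, 2.546]
contact_force: [-0.1, 0.1, 0.2]
opening: 0.0918
t 42.15 shift cm [14.47  1.81 20.8 ] norm 25.4 yaw now 145.87 q6 1.85
```

View pics/w19.png

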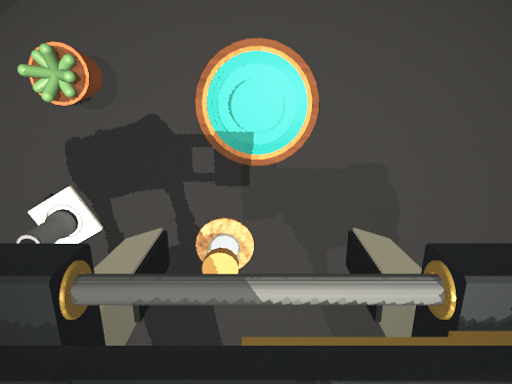

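View pics/s19.png

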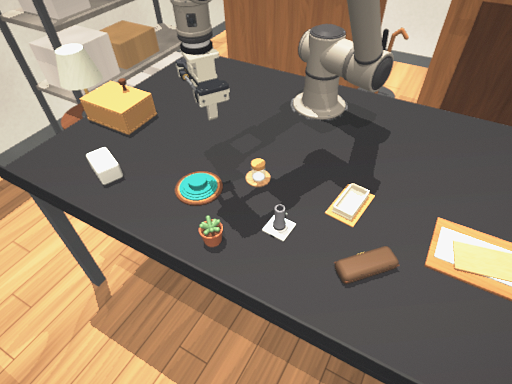

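The scene view shows all four things on their places, with the succulent (211,232) and case (366,265) unmoved. Final numbers:

```bash
python3 - <<'E'
from h import *
c=np.load('w19.npy',allow_pickle=True).item()
meas('w19.png',c,(0,60,30),(105,255,255),(185,30,330,175),.008)
for z in(.008,.014):meas('w19.png',c,(75,60,60),(105,255,255),(185,30,330,175),z)
E
python3 -m crank '{"xyz":[[1,0,2],[2,0,3.5],[2,0,3.5],[2,0,3.5],[2,0,2],[0,0,0],[0,0,0]],"roll":[0,0,0,0,0,0,0]}' -1
python3 - <<'E'
from h import *
snap('top','top20.png')
E
```

```text
w19.png px [256.6 101.5] rect [ 636.5 -141.9] [148.6 149.5] 58.9 centroid 636.2 -142.4
w19.png px [256.8 102.1] rect [ 636.6 -143.2] [120.3 118.5] 55.9 centroid 636.6 -142.9
w19.png px [256.8 102.1] rect [ 636.9 -143.3] [118.6 116.8] 55.9 centroid 636.8 -143.1
time: 42.85
tool_pos: [0.4308, -0.1787, 0.2689]
tool_rot: [-1.571, -0.0, 2.545]
contact_force: [0.6, 0.1, -0.7]
opening: 0.0917
```

View pics/top20.png

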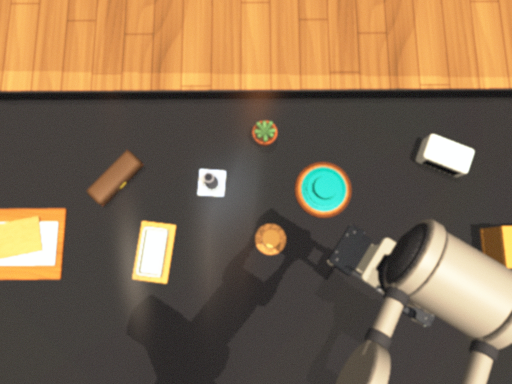

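The top view shows the dish at (153,251) inside the board, the flashlight on the pad (211,182), the jar on the coaster (270,238) and the bowl on the trivet (324,189). The succulent (265,132) and case (115,178) are where they were. The arm is clear of everything, so I'm handing in.

```bash
python3 -c "
from cell import robot
print(robot.hand_in(), robot.observe()['time'])"
```

```text
the job is handed in; nothing more can be done
the job is handed in; nothing more can be done
```

The job is done and handed in at about 43 s of the 128 s. I placed the jar on the coaster, the flashlight on its lens on the charging pad, the empty dish lengthwise on the board, and the upside-down bowl on the trivet, in that order. Each was lowered until light contact (4–6 N) and then released.

| Thing | Measured offset from the middle of its place |
|---|---|
| Jar | about 1.5 mm |
| Flashlight | under 1 mm |
| Dish | about 1.5 mm, parallel to the board |
| Bowl | about 1 mm |

- **Left alone:** in the final top picture the succulent and the spectacles case are at the same pixels as at the start. The gripper ended open and clear of everything.
- **Disagreements:** single triangulated points, chiefly those using the scene camera, were up to a few mm off, so I relied on the wrist and top views, which agreed to about 1 mm. For the bowl I also used two wrist views. The first reading of the foot's height gave 23 mm because I had picked the wrong edge. Redone, it gave 12 mm at the base and 33 mm at the top, against the stated 14 and 32. Triangulating the board's centroid missed by 5 mm, which I put down to perspective; its outline on the plane agreed in both views.

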